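Load lens cases lids-up through the twisted guide and lock the box

ROBOT

A 7-joint arm with a two-finger parallel gripper is mounted at the origin on the work surface. World frame = base frame: x ahead of the robot, y to its left, z up, the work surface at z = 0. Lengths are in mm, angles in rad, forces in N, time in s.
With the tool pointing down it reaches from about 400 to 875 mm from the base axis. Payload 4.4 kg.
Tool frame: the origin (TCP) lies on the centre line of the jaws, within the pads' length; the fingertips stand 19 mm ahead of it and the grasp point (between the pads) is the TCP; z points along the fingers, y is the line along which they close (so a half turn about z gives the same grasp; the last joint's range is limited). The gripper opens to 85 mm and grips with 20 to 120 N. Pads are 22 mm wide; open, the fingers measure 114 mm over their backs; the gripper's body (76 mm by 85 mm) begins 54 mm behind the grasp point. The pads swing forward as they close: fully open they stand 13 mm farther back than shut.
Start: joints at [-1.39, 0.628, 0.038, 1.517, -0.027, 0.996, -0.02], TCP at [158.771, 630.325, 229.213] pointing down, gripper open.
Joint ranges: [-3.06, 3.06], [-0.37, 2.12], [-1.25, 1.32], [0.18, 2.47], [-1.1, 4.24], [0.23, 1.98], [-2.94, 2.94]. Speed limits (rad/s): [2.57, 2.57, 3.14, 3.14, 3.14, 3.14, 3.14].

INTERFACE

Orientations are given as [roll, pitch, yaw] about the fixed x, y, z axes, in that order (R = Rz(yaw) Ry(pitch) Rx(roll)).
In Python, from cell import ctrl, viewer, silhouettes gives the robot as it stands.
- The arm moves only by the shell command python3 -m creep 'ROWS'. ROWS is JSON, a list of rows, each an object with "jaw": the gripper command: -1 is shut, 1 is fully open, values between are in proportion; "xyz": the shift along the tool's x, y, z in mm, a list of three; "angular": the turn, a rotation vector about the tool's x, y, z in rad, a list of three. In form: [{"jaw": jaw, "xyz": [tx, ty, tz], "angular": [rx, ry, rz]}, ...]. A call has 1 to 12 rows; each row is the pose to reach, as a shift and turn from the pose commanded when the call began, along the tool's axes at that moment; what a row does not reach only later rows make up. A row lasts 1/8 s, in which the tool goes at most 62.5 mm and 10.7 degrees, less where a joint would pass 70% of its speed; a pose out of reach is approached as far as the arm can. A call with a gripper value outside its range is refused whole. The fingers move at their own pace and stop on an object; the grip force is fixed at half the most. Time passes only in rows, so rows that repeat a pose let the fingers close. It gives the time, the measured TCP pose, the force, the opening and the grip force at its end, in the units of the state.
- ctrl.read_state(): the state, without advancing time (a new reading comes with each control period).
- viewer.get_image(name): name is "side" or "top"; returns (picture, depth): 384x512x3 uint8, red, green, blue; 384x512 float32, mm along the optical axis (not along the pixel's ray), 0 where there is no reading.
- viewer.camera_model(name): a dict with "fx", "fy", "cx", "cy" (pixels), "T" (4x4, takes a point from camera to world coordinates). Camera axes: x right, y down, z forward; pixel columns grow to the right and rows downward; lengths in mm; the calibration is good to about 2 mm. A picture is of the moment at which its call begins. camera_model takes no time and is no camera call.
- ctrl.finish_job(): hands the job in; it is judged then, once.
Trained networks look in the newest picture that a camera, given by its name, has taken for a name from the list of things; names that differ only in an ending like _2 or _b are one class to them, and where a whole thing is asked for, a point or a joint stands for the part that bears it (a point fixed in the world has none). Each returns a list of dicts, best first, with "score" (0 to 1); they miss things now and then, are a little off and sometimes report something else, mostly with a low value. They report only what shows in the picture. A call takes as long as a camera call. They do not tell look-alikes from the thing itself.
- silhouettes(camera, target): "pixels" (384x512 bool, what is visible of it) and "xy" ([column, row] in pixels, amid what is visible of it).
The state is a dict: "clock": time; "qpos": joint angles; "qd": joint speeds; "tau": joint torques, N m; "eef_pos": TCP position; "tool_rot": TCP orientation; "force": force on the tool from outside, world axes, zero at the start; "torque": the same for the moment, N m; "width": finger opening in mm; "gripper_force": force on a finger pad.
Only numpy, scipy, OpenCV 4.12 (cv2) and the standard library are available. Lean on these libraries where they do the work, as an engineer would, in place of code of your own. Each camera call takes 0.05 s, during which the arm holds its last target. There are 200 camera calls.

TASK

Take every lens case that stands in the sky-blue tray and drop it on edge through the twisted guide, turned so that it comes to lie in the clear box with its round lids up; never put a case into the box, or touch one in there, with the gripper. When all the cases are in, set the loose lid fully home on the box and then flip all four clips down flat over it, leaving the other things in the drawer alone.

Things in the scene. Friction and masses are not known exactly. Their poses are not given: they have to be found in the camera images.
- loader: Loading station, fixed: a clear open-topped box, and at its -y end a white slide that comes from a twisted guide of steel rails. Origin: centre of the box's underside, z up. Box outside 90 (x) by 130 (y) by 55 mm high, walls 4, floor 5 mm; walls on both long sides and the +y end; the -y end is open to the slide. Two thin rods run 35 mm above its floor. All of it is slippery.
- guide_mouth (a point): Centre of the guide's top opening, at (0, -140, 330) mm of the loader, same axes. The slot is 94 mm long along x, 38 wide along y, narrowing to 86 by 24 mm 12 mm lower; the twist begins 30 mm below. Its broad sides are two rails each, at x = +-24 (+-11 from 12 mm down), so fingers holding a case at mid-length may dip 10 mm between them. The cage is within 62 mm of this axis, two posts 64 mm off to -y.
- guide_mid (a point): Point on the guide's axis half-way down its twist, 105 mm below the mouth. A case let go on edge, about half sunk in the mouth, falls through a half twist about the vertical and slides into the box within 1.5 s: the face that looked to the loader's -y (away from the box) at the mouth then lies up, the other down.
- box_rim (a point): Centre of the box's mouth, level with its rim, 55 mm above the drawer floor; axes as the loader's.
- clip1 (a joint): Locking clip on the -x side of the box, middle of its hinge line at (-48, -15, 64) mm of the loader: a grey flap 24 mm wide (along y), 30 mm long, 4 mm thick, hinged along y just outside the rim, reaching 30 mm from the hinge line. 0 = standing straight up, negative = leaning outward, 1.57 = flipped in and down flat over the lid's edge (range -0.6 to 1.6 rad). Stays where it is left; about 1 N at its free end moves it.
- clip2 (a joint): Locking clip on the -x side of the box, middle of its hinge line at (-48, +42, 64) mm of the loader: a grey flap 24 mm wide (along y), 30 mm long, 4 mm thick, hinged along y just outside the rim, reaching 30 mm from the hinge line. 0 = standing straight up, negative = leaning outward, 1.57 = flipped in and down flat over the lid's edge (range -0.6 to 1.6 rad). Stays where it is left; about 1 N at its free end moves it.
- clip3 (a joint): Locking clip on the +x side of the box, middle of its hinge line at (+48, -15, 64) mm of the loader: a grey flap 24 mm wide (along y), 30 mm long, 4 mm thick, hinged along y just outside the rim, reaching 30 mm from the hinge line. 0 = standing straight up, negative = leaning outward, 1.57 = flipped in and down flat over the lid's edge (range -0.6 to 1.6 rad). Stays where it is left; about 1 N at its free end moves it.
- clip4 (a joint): Locking clip on the +x side of the box, middle of its hinge line at (+48, +42, 64) mm of the loader: a grey flap 24 mm wide (along y), 30 mm long, 4 mm thick, hinged along y just outside the rim, reaching 30 mm from the hinge line. 0 = standing straight up, negative = leaning outward, 1.57 = flipped in and down flat over the lid's edge (range -0.6 to 1.6 rad). Stays where it is left; about 1 N at its free end moves it.
- lid_grip (a point): The box's loose clear lid (100 g), lying right way up, and this point in its white grip bar, 26 mm above the plate's underside. Bar 14 mm wide (lid x), 60 long (lid y), standing 30 above the plate's top. Plate 90 (x) by 133 (y) by 5 mm; below it a plug 77 by 96 by 5 mm that drops inside the walls with 2.5 mm play, and at its +y end a lip 6 mm deep that goes outside the box's +y end wall.
- lid_seat (a point): Point of the lid at (0, -10, -26) mm from lid_grip in lid axes, on the plate's underside. Seated, it coincides with box_rim and the lid's axes agree with the loader's (lip to the box's +y end).
- case1_center (a point): Centre of a white twin lens case (2 or 3 of the four are there), 76 (x) by 32 (y) by 14 mm (z), corners cut by 4 mm, 35 g. Its two round snap lids (28 mm across, 5 mm high) are on its +z face, the -z face is plain. At the start it stands on its long edge in a stall of the tray, z level, centre 21 mm above the drawer floor.
- case2_center (a point): Centre of a white twin lens case (2 or 3 of the four are there), 76 (x) by 32 (y) by 14 mm (z), corners cut by 4 mm, 35 g. Its two round snap lids (28 mm across, 5 mm high) are on its +z face, the -z face is plain. At the start it stands on its long edge in a stall of the tray, z level, centre 21 mm above the drawer floor.
- case3_center (a point): Centre of a white twin lens case (2 or 3 of the four are there), 76 (x) by 32 (y) by 14 mm (z), corners cut by 4 mm, 35 g. Its two round snap lids (28 mm across, 5 mm high) are on its +z face, the -z face is plain. At the start it stands on its long edge in a stall of the tray, z level, centre 21 mm above the drawer floor.
- case4_center (a point): Centre of a white twin lens case (2 or 3 of the four are there), 76 (x) by 32 (y) by 14 mm (z), corners cut by 4 mm, 35 g. Its two round snap lids (28 mm across, 5 mm high) are on its +z face, the -z face is plain. At the start it stands on its long edge in a stall of the tray, z level, centre 21 mm above the drawer floor.
- lens_tray: Sky-blue lens tray, fixed, 136 (x) by 196 (y) mm, floor 5 mm thick, rim 15 mm high. Four stalls centred at (+-34, +-49) mm; each holds a case on edge, its long side along the tray's y, between 19 mm high lugs (1.5 mm play) near the case's ends, with the middle 50 mm free for fingers. Origin: centre of the underside. Some cases have their lids towards +x, some towards -x.
- compact_mirror: Bystander, not part of the job: closed steel compact mirror 72 by 68 by 13 mm, origin at the centre of its underside.
- applicator: Bystander, not part of the job: dark silicone lens applicator, a 85 mm bar with a cup end, origin at the centre of its underside.
- saline_bottle: Bystander, not part of the job: white saline bottle, 56 mm across, 130 mm high, origin at the centre of its underside.
- cream_jar: Bystander, not part of the job: glass cream jar, 60 mm across, 45 mm high, origin at the centre of its underside.
- comb: Bystander, not part of the job: black comb 140 mm long, origin at the centre of its underside.
- tweezers: Bystander, not part of the job: steel tweezers 100 mm long, origin at the centre of its underside.
There are look-alikes about, which are no part of the job. What is meant by the part that bears lid_grip is not orange or turquoise, and is the smaller of those in its own colour.

How it is judged (in metres and radians):
On the way, in this order (a step that is already met when the one before it is completed fails the run):
1. a lens case is inside the twisted guide (distance between any of case1_center, case2_center, case3_center, case4_center and guide_mid below 0.05 m).
2. all lens cases lie in the box, lids up (x of case1_center in the frame of loader between -0.046 and 0.046 m and y of case1_center in the frame of loader between -0.09 and 0.065 m and z of each of case1_center, case2_center, case3_center, case4_center in the frame of loader below 0.05 m and angle between each of case1_center, case2_center, case3_center, case4_center's own z axis and vertical below 0.7 rad and x of case2_center in the frame of loader between -0.046 and 0.046 m and y of case2_center in the frame of loader between -0.09 and 0.065 m and x of case3_center in the frame of loader between -0.046 and 0.046 m and y of case3_center in the frame of loader between -0.09 and 0.065 m and x of case4_center in the frame of loader between -0.046 and 0.046 m and y of case4_center in the frame of loader between -0.09 and 0.065 m), for 0.3 s.
3. the lid is fully home on the box (distance between lid_seat and box_rim below 0.007 m and angle between lid_seat's own z axis and vertical below 0.06 rad), for 0.3 s.
At the end, for the whole second after the job is handed in: Every lens case lies in the box (its centre at most 25 mm out on the slide's foot at the open end, below 50 mm), lids up within 0.7 rad; the lid is seated within 7 mm and 0.06 rad; all four clips are flipped down past 1.4 rad (all of step 2 and all of step 3 and value of joint each of clip1, clip2, clip3, clip4 above 1.4 rad); the robot touches nothing.
It fails at once if the gripper touches a lens case inside the box ((contact force between the fingers and case1 above 0.5 N and x of case1_center in the frame of loader between -0.046 and 0.046 m and y of case1_center in the frame of loader between -0.09 and 0.065 m and z of case1_center in the frame of loader below 0.05 m) or (contact force between the fingers and case2 above 0.5 N and x of case2_center in the frame of loader between -0.046 and 0.046 m and y of case2_center in the frame of loader between -0.09 and 0.065 m and z of case2_center in the frame of loader below 0.05 m) or (contact force between the fingers and case3 above 0.5 N and x of case3_center in the frame of loader between -0.046 and 0.046 m and y of case3_center in the frame of loader between -0.09 and 0.065 m and z of case3_center in the frame of loader below 0.05 m) or (contact force between the fingers and case4 above 0.5 N and x of case4_center in the frame of loader between -0.046 and 0.046 m and y of case4_center in the frame of loader between -0.09 and 0.065 m and z of case4_center in the frame of loader below 0.05 m)).
It fails at once if a bystander is pushed more than 3 cm (distance of any of compact_mirror, applicator, saline_bottle, cream_jar, comb, tweezers from where it was at the start of the episode above 0.03 m).
Of case1, case2, case3, case4 only 2 to 3 are there at a start; the rules pass over those that are not, and their reading is None.
At some moment in a run one of box_lid may be knocked a few centimetres aside while the robot is not near it.
It also fails if it takes over 192 s, if anything falls off the work surface, if the arm or the gripper's body presses on something with over 40 N, if the wrist force passes 120 N, or if a joint passes its speed limit or range.

## Working session

There is one attempt and no reset: what is moved stays moved. The work goes in short steps, Python scripts to look and compute and a shell command to move; the robot and the scene stay as the last step left them, time stands still between calls to the robot, and variables do not carry over. Pictures are saved under pics/ and viewed, at most 14 in all, crops included, and the job is handed in when it is done.

```bash
ls; mkdir -p pics; python3 - <<'E'
from cell import ctrl, viewer, silhouettes
import cv2,numpy as np
for n in ("top","side"):
    im,d=viewer.get_image(n); cv2.imwrite(f"pics/{n}0.png",im[:,:,::-1].repeat(1,0)); np.save(f"{n}0.npy",d)
    c=viewer.camera_model(n); print(n,c["fx"],c["fy"],c["cx"],c["cy"],np.round(c["T"],3).tolist())
    for t in ("loader","lens_tray","lid_grip","case1_center","clip1","saline_bottle"):
        print(t,[(round(r["score"],2),np.round(r["xy"]).tolist(),int(r["pixels"].sum())) for r in silhouettes(n,t)])
print(ctrl.read_state())
E
```

```text
pics
top 356.35754893972796 356.35754893972796 253.44871268755432 184.6808785789435 [[0.027, -0.98, 0.195, 293.536], [-0.999, -0.033, -0.03, -5.26], [0.036, -0.194, -0.98, 1284.232], [0.0, 0.0, 0.0, 1.0]]
loader [(0.97, [319.0, 186.0], 2980)]
lens_tray [(0.92, [159.0, 186.0], 1803)]
lid_grip [(0.71, [143.0, 132.0], 863), (0.69, [217.0, 193.0], 853), (0.67, [162.0, 262.0], 1731), (0.58, [354.0, 136.0], 1533)]
case1_center [(0.58, [174.0, 199.0], 73)]
clip1 [(0.58, [290.0, 174.0], 20), (0.43, [272.0, 177.0], 40)]
saline_bottle [(0.75, [248.0, 131.0], 308)]
side 448.1137571374824 448.1137571374824 251.53269114079026 196.35121516325822 [[-0.988, -0.114, 0.108, 368.428], [-0.156, 0.656, -0.738, 899.407], [0.013, -0.746, -0.666, 1037.141], [0.0, 0.0, 0.0, 1.0]]
loader [(0.64, [255.0, 174.0], 3296)]
lens_tray [(0.66, [226.0, 335.0], 3368)]
lid_grip [(0.82, [132.0, 346.0], 1848), (0.66, [325.0, 341.0], 3060), (0.56, [244.0, 274.0], 1209), (0.56, [201.0, 157.0], 1024)]
case1_center [(0.48, [244.0, 317.0], 135)]
clip1 [(0.36, [234.0, 205.0], 41)]
saline_bottle [(0.91, [176.0, 225.0], 610)]
{'clock': 0.7, 'qpos': array([-1.38976886,  0.62834757,  0.03848194,  1.5174168 , -0.02696513,
        0.99626406, -0.02000686]), 'qd': array([-0.00077272, -0.00132286, -0.00022788, -0.00012051, -0.00057633,
       -0.00042585,  0.00181212]), 'tau': array([-7.24547426e-04, -5.63114119e+01,  1.22505784e+00, -1.93746811e+01,
        1.08945428e-02,  1.45733411e-03,  4.03789695e-07]), 'eef_pos': array([158.79236357, 630.32869929, 229.24171913]), 'tool_rot': array([ 3.14151111e+00, -2.14470787e-05,  2.89476650e+00]), 'force': array([-0.27500249, -0.3612222 ,  0.01137423]), 'torque': array([-0.0175525 , -0.04143735, -0.00066563]), 'gripper_force': 0.0, 'width': 85.56075665416338}
```

```bash
python3 - <<'E'
import cv2
for n in("top","side"):
    im=cv2.imread(f"pics/{n}0.png"); cv2.imwrite(f"pics/{n}0b.png",cv2.resize(im,(768,576),interpolation=cv2.INTER_CUBIC))
E
```

```text
(no output)
```

View pics/top0b.png

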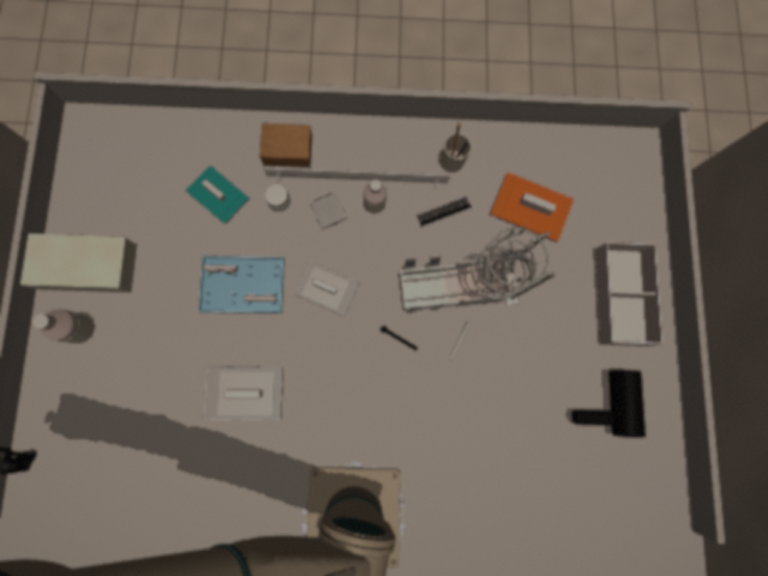

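View pics/side0b.png

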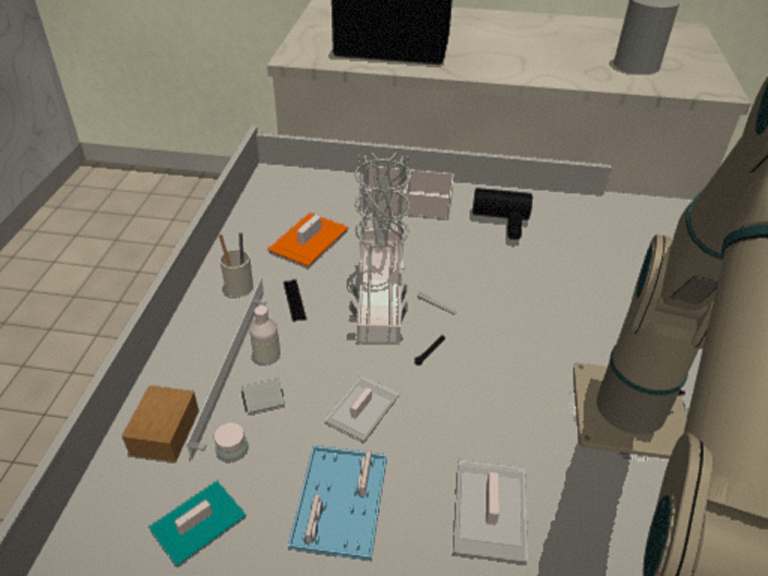

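The side view shows two cases standing in the tray, at top px (147,179) and (174,199). There are four lid-like plates, given here in top px:

- **Turquoise:** (143,132). Ruled out by colour.
- **Orange:** (354,136). Ruled out by colour.
- **Clear, large:** (162,262).
- **Clear, small:** (217,193). It is the smaller of the two clear ones, so it is the lid I want.

I'll confirm it in a crop along with the tray and loader.

```bash
cat > h.py <<'E'
from cell import ctrl, viewer, silhouettes
import cv2,numpy as np
from scipy.optimize import minimize
def cam(n):
    c=viewer.camera_model(n); return c,np.linalg.inv(c["T"])
CM={n:cam(n) for n in("top","side")}
def proj(n,P):
    c,Ti=CM[n]; Q=np.asarray(P,float)@Ti[:3,:3].T+Ti[:3,3]
    return np.c_[c["fx"]*Q[:,0]/Q[:,2]+c["cx"],c["fy"]*Q[:,1]/Q[:,2]+c["cy"]]
def cloud(n,d):
    c=CM[n][0]; v,u=np.mgrid[:384,:512]
    Q=np.stack([(u-c["cx"])/c["fx"]*d,(v-c["cy"])/c["fy"]*d,d],-1)
    return Q@c["T"][:3,:3].T+c["T"][:3,3]
def onplane(n,px,z):
    c=CM[n][0]; px=np.atleast_2d(px); r=np.c_[(px[:,0]-c["cx"])/c["fx"],(px[:,1]-c["cy"])/c["fy"],np.ones(len(px))]@c["T"][:3,:3].T
    o=c["T"][:3,3]; return o+r*((z-o[2])/r[:,2])[:,None]
def box(x0,x1,y0,y1,z0,z1): return np.array([[x,y,z] for x in(x0,x1) for y in(y0,y1) for z in(z0,z1)],float)
def place(P,x,y,yaw,z=0):
    c,s=np.cos(yaw),np.sin(yaw); P=np.asarray(P,float); return P@np.array([[c,s,0],[-s,c,0],[0,0,1]])+[x,y,z]
def softmask(n,boxes,S=4):
    m=np.zeros((384*S,512*S),np.uint8)
    for b in boxes:
        h=cv2.convexHull(((proj(n,b)+.5)*S).astype(np.float32).round().astype(np.int32)); cv2.fillConvexPoly(m,h,1)
    return cv2.resize(m.astype(np.float32),(512,384),interpolation=cv2.INTER_AREA)
def fit(masks,boxes,x0,z=0):
    def cost(p):
        t=0
        for n,m in masks.items():
            s=softmask(n,[place(b,p[0],p[1],p[2]/100,z) for b in boxes]); t+=1-np.minimum(s,m).sum()/np.maximum(s,m).sum()
        return t
    best=None
    for k in range(3):
        r=minimize(cost,x0,method="Nelder-Mead",options=dict(initial_simplex=np.array(x0)+np.array([[0,0,0],[12,0,0],[0,12,0],[0,0,12]])/(k+1),xatol=.05,fatol=1e-4)); x0=r.x
    return np.r_[r.x[:2],r.x[2]/100],r.fun
E
python3 - <<'E'
from h import *
for n in("top","side"):
    im,d=viewer.get_image(n); P=cloud(n,d)
    M=[]
    for t,g in(("lens_tray",[159,186] if n=="top" else [226,335]),("lid_grip",[217,193] if n=="top" else [244,274])):
        r=min(silhouettes(n,t),key=lambda r:np.hypot(*(np.array(r["xy"])-g))); m=r["pixels"]; np.save(f"{t}_{n}.npy",m)
        q=P[m&(d>0)]; print(n,t,m.sum(),(d[m]>0).sum(),np.round(np.percentile(q,[2,50,98],axis=0)).tolist())
    v,u=(230,230) if n=="top" else (300,60)
    print("floor",P[225:245,230:260].reshape(-1,3)[:, 2].mean() if n=="top" else P[150:170,280:300,2].mean())
    if n=="top": c1=im[150:230,100:260];  c2=im[140:230,255:395]
    else: c1=im[230:390,150:310]; c2=im[95:235,200:310]
    a=cv2.resize(c1,(400,int(c1.shape[0]*400/c1.shape[1])),interpolation=cv2.INTER_CUBIC); b=cv2.resize(c2,(400,int(c2.shape[0]*400/c2.shape[1])),interpolation=cv2.INTER_CUBIC)
    H=max(a.shape[0],b.shape[0]); o=np.zeros((H,800,3),np.uint8); o[:a.shape[0],:400]=a;o[:b.shape[0],400:]=b
    cv2.imwrite(f"pics/crop_{n}.png",o[:,:,::-1])
tm={n:np.load(f"lens_tray_{n}.npy").astype(np.float32) for n in("top","side")}
lm={n:np.load(f"lid_grip_{n}.npy").astype(np.float32) for n in("top","side")}
g=onplane("top",[159,188],10)[0]; T=[box(-68,68,-98,98,0,15)]
for k in(("top",),("side",),("top","side")): print("tray",k,fit({n:tm[n] for n in k},T,[g[0],g[1],0]))
g=onplane("top",[217,193],10)[0]
L=[box(-45,45,-56.5,76.5,0,5),box(-7,7,-30,30,5,35)]
print(g)
E
```

```text
top lens_tray 2054 2048 [[451.0, 193.0, -1.0], [517.0, 288.0, 5.0], [588.0, 383.0, 31.0]]
top lid_grip 923 919 [[462.0, 20.0, 2.0], [514.0, 85.0, 11.0], [570.0, 153.0, 41.0]]
floor 14.414374082028731
side lens_tray 3315 3300 [[451.0, 195.0, 0.0], [516.0, 298.0, 5.0], [582.0, 387.0, 17.0]]
side lid_grip 1105 1099 [[464.0, 24.0, 5.0], [514.0, 97.0, 10.0], [569.0, 152.0, 40.0]]
floor 4.447016178458987
tray ('top',) (array([5.19571667e+02, 2.89267208e+02, 3.40206774e-02]), np.float64(0.0998382568359375))
tray ('side',) (array([5.17477877e+02, 2.88527175e+02, 2.21578354e-02]), np.float64(0.14293116331100464))
tray ('top', 'side') (array([5.19296674e+02, 2.88957782e+02, 3.49278036e-02]), np.float64(0.2543331980705261))
[512.41069762  86.64122522  10.        ]
```

View pics/crop_top.png

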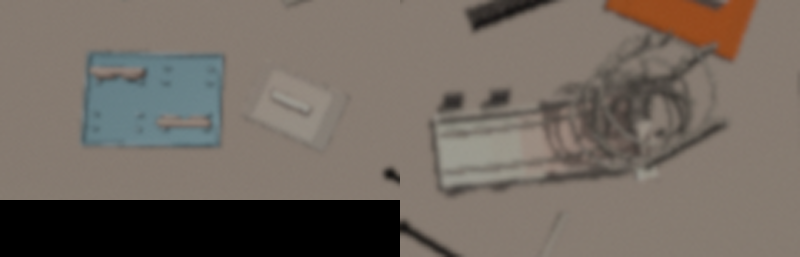

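View pics/crop_side.png

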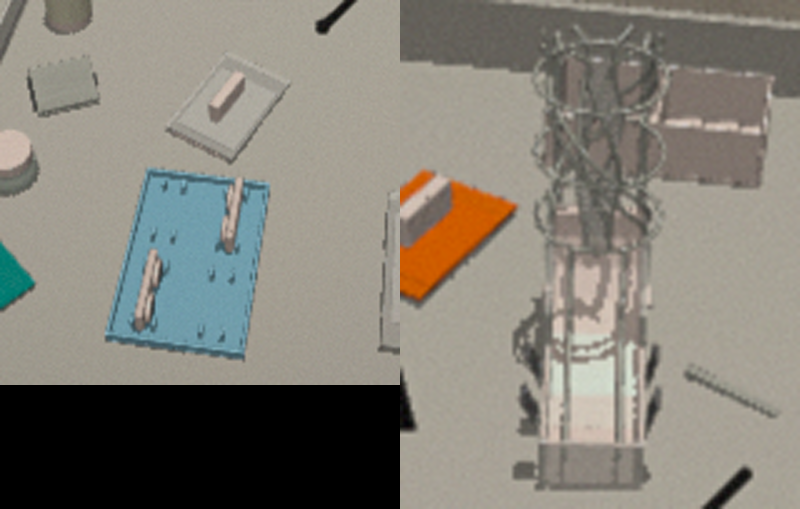

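```bash
python3 - <<'E'
from h import *
lm={n:np.load(f"lid_grip_{n}.npy").astype(np.float32) for n in("top","side")}
L=[box(-45,45,-75,58,6,11),box(-7,7,-30,30,11,41)]
for k in(("top",),("side",),("top","side")): print("lid",k,fit({n:lm[n] for n in k},L,[512,86,-43]))
L2=[box(-45,45,-58,75,6,11),box(-7,7,-30,30,11,41)]
print("flip",fit(lm,L2,[512,86,-43]))
out=[]
for n in("top","side"):
    im,d=viewer.get_image(n); P=cloud(n,d)
    ok=d>0; fl=P[200:260,300:420] if n=="top" else P[250:300,330:380]
    print(n,"floor z",np.median(fl[...,2]),fl[...,2].std())
    for nm,r in (("bar",lm[n]>0),):
        q=P[r]; q=q[q[:,2]>30]; print("bar",len(q),q.mean(0).round(1),np.median(q[:,2]).round(1))
    # cases
    t=np.load(f"lens_tray_{n}.npy"); t=cv2.dilate(t.astype(np.uint8),np.ones((9,9)))>0
    q=P[t&ok]; q=q[(q[:,2]>24)&(q[:,2]<45)]
    for a,g in(("A",q[q[:,1]>289]),("B",q[q[:,1]<289])):
        if len(g): print(n,a,len(g),g.mean(0).round(1),np.percentile(g,[3,97],axis=0).round(0).tolist())
    # ortho map x 380..680 (rows down=-x), y -260..80
    q=P[ok]; s=2.0
    c=((80-q[:,1])*s).astype(int); r=((640-q[:,0])*s).astype(int)
    H=np.full((500,700),-1.);k=(c>=0)&(c<700)&(r>=0)&(r<500)
    np.maximum.at(H,(r[k],c[k]),q[k,2]); H=cv2.dilate(H,np.ones((5,5)))
    out.append(cv2.applyColorMap(np.clip(H*2.2,0,255).astype(np.uint8) if n=="top" else np.clip(H*2.2,0,255).astype(np.uint8),cv2.COLORMAP_JET))
    g=q[(q[:,2]>300)&(q[:,2]<345)&(abs(q[:,1]+150)<110)&(abs(q[:,0]-520)<110)]; print(n,"mouth pts",len(g),g.mean(0).round(1),np.percentile(g,[2,50,98],axis=0).round(0).tolist())
cv2.imwrite("pics/ortho.png",cv2.resize(np.hstack(out)[:400],(800,229)).repeat(1,0))
cv2.imwrite("pics/ortho.png",cv2.resize(np.vstack([o[:400] for o in out]),(525,600)))
E
```

```text
lid ('top',) (array([ 5.20392723e+02,  9.39336445e+01, -3.71227753e-01]), np.float64(0.03824955224990845))
lid ('side',) (array([ 5.19976768e+02,  9.55395007e+01, -3.95312912e-01]), np.float64(0.07052260637283325))
lid ('top', 'side') (array([ 5.20533524e+02,  9.41300219e+01, -3.80012307e-01]), np.float64(0.11303937435150146))
flip (array([ 5.13942583e+02,  7.88236415e+01, -3.86988431e-01]), np.float64(0.11181139945983887))
top floor z 0.12598816403601631 79.63620058087191
bar 74 [505.6  83.4 106.7] 39.7
top A 81 [551.6 337.   33.9] [[546.0, 303.0, 26.0], [558.0, 371.0, 40.0]]
top B 77 [486.8 239.4  34.6] [[480.0, 206.0, 26.0], [494.0, 273.0, 40.0]]
top mouth pts 1 [ 560.3 -245.2  300.3] [[560.0, -245.0, 300.0], [560.0, -245.0, 300.0], [560.0, -245.0, 300.0]]
side floor z -0.8733848049149628 41.54150641452776
bar 106 [509.3 122.8  75.7] 38.7
side A 160 [549.3 342.7  33.2] [[543.0, 307.0, 25.0], [556.0, 375.0, 38.0]]
side B 133 [482.6 244.6  33.1] [[477.0, 208.0, 25.0], [490.0, 277.0, 38.0]]<stdin>:25: RuntimeWarning: Mean of empty slice.
  ret = um.true_divide(
Traceback (most recent call last):
IndexError: index -1 is out of bounds for axis 0 with size 0
```

```bash
cat > lo.py <<'E'
from h import *
segs=[]
def L(*p): segs.append(np.array(p,float))
for z in(55,): L([-45,-65,z],[-45,65,z],[45,65,z],[45,-65,z])
L([-41,-65,5],[-41,61,5],[41,61,5],[41,-65,5]); L([-45,65,0],[-45,65,55]); L([45,65,0],[45,65,55]); L([-45,65,0],[45,65,0])
z=330; L([-47,-159,z],[47,-159,z],[47,-121,z],[-47,-121,z],[-47,-159,z])
def overlay(n,im,pose,r,S,col):
    x0,y0,x1,y1=r; o=cv2.resize(im[y0:y1,x0:x1],None,fx=S,fy=S,interpolation=cv2.INTER_CUBIC)
    for s in segs:
        q=(proj(n,place(s,*pose))+.5-[x0,y0])*S
        cv2.polylines(o,[(q*16).round().astype(np.int32)],False,col,1,cv2.LINE_AA,4)
    return o
E
python3 - <<'E'
from lo import *
B=[box(-45,45,-65,65,0,55)]
ms={};ims={};ds={}
for n in("top","side"):
    ims[n],ds[n]=viewer.get_image(n); ms[n]=silhouettes(n,"loader")[0]["pixels"]
    ms[n]=cv2.morphologyEx(ms[n].astype(np.uint8),cv2.MORPH_OPEN,np.ones((9,9) if n=="top" else (7,7)))
v,u=np.mgrid[:384,:512]; UV=np.c_[u.ravel(),v.ravel()]
g=onplane("top",[288,190],30)[0]; print(g)
def cost(p):
    t=0
    for n in ms:
        s=softmask(n,[place(b,p[0],p[1],p[2]/100) for b in B])
        W=(place(onplane(n,UV,30)-[p[0],p[1],0],0,0,-p[2]/100)[:,1]>-25).reshape(384,512)
        m=ms[n]*W; s=s*W; t+=1-np.minimum(s,m).sum()/np.maximum(s,m).sum()
    return t
x0=np.array([g[0],g[1],10.])
for k in range(3):
    r=minimize(cost,x0,method="Nelder-Mead",options=dict(initial_simplex=x0+np.array([[0,0,0],[12,0,0],[0,12,0],[0,0,8]])/(k+1))); x0=r.x
p=[x0[0],x0[1],x0[2]/100]; print(p,r.fun); np.save("loader.npy",p)
a=overlay("top",ims["top"],p,(255,140,385,225),6,(255,0,0)); cv2.imwrite("pics/ov_top.png",a[:,:,::-1])
b=overlay("side",ims["side"],p,(215,95,300,235),4,(255,0,0)); cv2.imwrite("pics/ov_side.png",b[:,:,::-1])
E
```

```text
[ 528.23910194 -168.45242472   30.        ]
[np.float64(522.3412880838673), np.float64(-161.84114423999523), np.float64(0.16002772750843203)] 0.13633453845977783
```

View pics/ov_top.png

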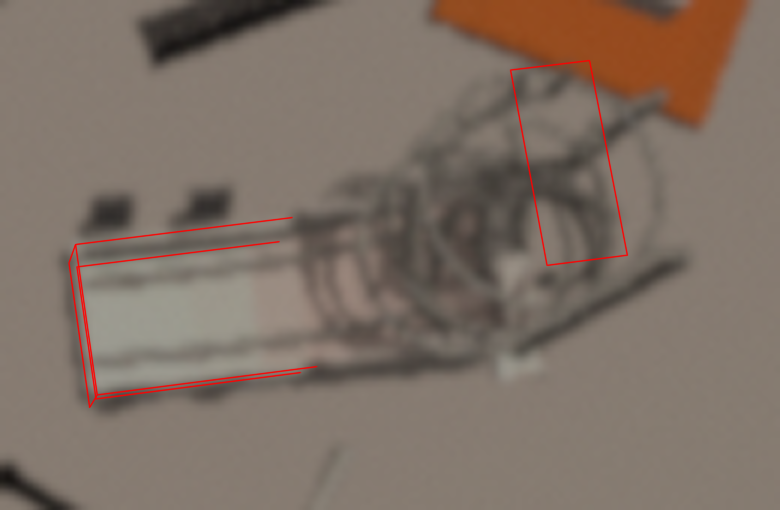

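View pics/ov_side.png

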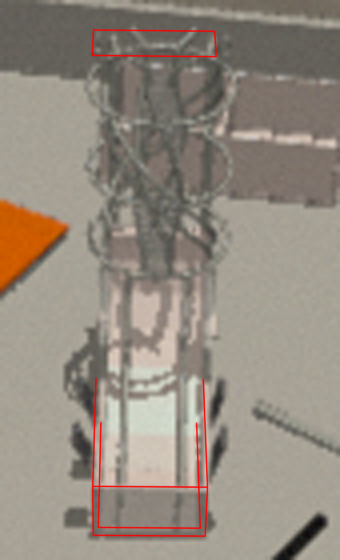

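```bash
cat > go.py <<'E'
import sys,numpy as np
from scipy.spatial.transform import Rotation as Ro
from cell import ctrl
def rel(x,y,z,yaw,base=None):
    s=ctrl.read_state(); R=Ro.from_euler("xyz",s["tool_rot"]); p=np.array(s["eef_pos"])
    Rt=Ro.from_euler("xyz",[np.pi,0,yaw]); 
    v=(R.inv()*Rt).as_rotvec()
    return R.inv().apply(np.array([x,y,z])-p).round(1).tolist(), v.round(3).tolist()
if __name__=="__main__":
    for a in sys.argv[1:]:
        print(a,*rel(*map(float,a.split(","))))
    s=ctrl.read_state(); print(s["clock"],s["eef_pos"].round(1),s["tool_rot"].round(3),s["force"].round(1),round(s["width"],1))
E
python3 go.py 551,339,150,1.605 551,339,33,1.605
```

```text
551,339,150,1.605 [-451.5, -186.7, 79.2] [-0.0, -0.0, 1.29]
551,339,33,1.605 [-451.5, -186.7, 196.2] [-0.0, -0.0, 1.29]
1.3 [158.7 630.3 229.2] [-3.142 -0.     2.895] [-0.2  0.2 -0.8] 85.3
```

```bash
python3 -m creep '[{"jaw":0.2,"xyz":[-50,-21,0],"angular":[0,0,0.14]},{"jaw":0.2,"xyz":[-100,-41,10],"angular":[0,0,0.28]},{"jaw":0.2,"xyz":[-150,-62,20],"angular":[0,0,0.42]},{"jaw":0.2,"xyz":[-200,-83,30],"angular":[0,0,0.57]},{"jaw":0.2,"xyz":[-250,-103,40],"angular":[0,0,0.71]},{"jaw":0.2,"xyz":[-300,-124,50],"angular":[0,0,0.85]},{"jaw":0.2,"xyz":[-350,-145,60],"angular":[0,0,1.0]},{"jaw":0.2,"xyz":[-400,-166,70],"angular":[0,0,1.15]},{"jaw":0.2,"xyz":[-451.5,-186.7,79],"angular":[0,0,1.29]},{"jaw":0.2,"xyz":[-451.5,-186.7,79],"angular":[0,0,1.29]},{"jaw":0.2,"xyz":[-451.5,-186.7,79],"angular":[0,0,1.29]}]'; python3 go.py 551,339,33,1.605; python3 - <<'E'
from h import *
from lo import *
im,d=viewer.get_image("top"); s,_=viewer.get_image("side")
# mask extents of the guide and cage-vs-model overlay on both views
p=np.load("loader.npy"); segs.clear()
t=np.linspace(0,2*np.pi,60)
for R in(62,): 
    for z in(330,): L(*[[R*np.cos(a),-140+R*np.sin(a),z] for a in t])
L([-47,-159,330],[47,-159,330],[47,-121,330],[-47,-121,330],[-47,-159,330])
a=overlay("top",im,p,(310,140,375,200),6,(255,0,0)); b=overlay("side",s,p,(225,92,280,142),7,(255,0,0))
o=np.zeros((360,800,3),np.uint8); o[:a.shape[0],:390]=a[:360]; o[:350,400:785]=b; cv2.imwrite("pics/mouth.png",o[:,:,::-1])
E
```

```text
clock: 2.68
eef_pos: [550.4, 339.5, 149.9]
tool_rot: [-3.14, -0.001, 1.605]
force: [-0.9, 0.8, -0.4]
width: 51.0
gripper_force: 0.0
551,339,33,1.605 [-0.6, 0.7, 116.9] [-0.001, -0.001, 0.0]
2.675 [550.4 339.5 149.9] [-3.140e+00 -1.000e-03  1.605e+00] [-0.9  0.8 -0.4] 51.0
```

View pics/mouth.png

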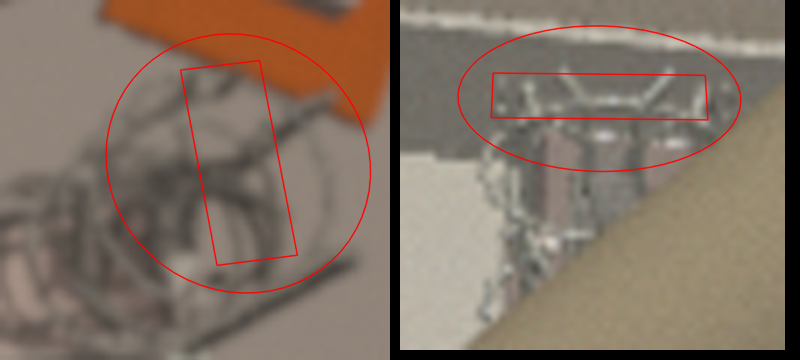

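```bash
python3 -m creep '[{"jaw":0.2,"xyz":[-0.6,0.7,40],"angular":[0,0,0]},{"jaw":0.2,"xyz":[-0.6,0.7,70],"angular":[0,0,0]},{"jaw":0.2,"xyz":[-0.6,0.7,95],"angular":[0,0,0]},{"jaw":0.2,"xyz":[-0.6,0.7,110],"angular":[0,0,0]},{"jaw":0.2,"xyz":[-0.6,0.7,117],"angular":[0,0,0]},{"jaw":0.2,"xyz":[-0.6,0.7,117],"angular":[0,0,0]},{"jaw":-1,"xyz":[-0.6,0.7,117],"angular":[0,0,0]},{"jaw":-1,"xyz":[-0.6,0.7,117],"angular":[0,0,0]},{"jaw":-1,"xyz":[-0.6,0.7,117],"angular":[0,0,0]},{"jaw":-1,"xyz":[-0.6,0.7,117],"angular":[0,0,0]},{"jaw":-1,"xyz":[-0.6,0.7,117],"angular":[0,0,0]},{"jaw":-1,"xyz":[-0.6,0.7,117],"angular":[0,0,0]}]'; python3 - <<'E'
from lo import *
im=cv2.imread("pics/top0.png")[:,:,::-1]; sd=cv2.imread("pics/side0.png")[:,:,::-1]
viewer.get_image("top"); m=silhouettes("top","loader")
p=np.load("loader.npy")
print(proj("side",place([[24,-159,330],[-24,-159,330]],*p)))
# dark-line profile across the long walls in the top picture: subpixel minima in loader-frame x at z=55 for several y
g=cv2.GaussianBlur(cv2.cvtColor(np.ascontiguousarray(im),cv2.COLOR_RGB2GRAY).astype(np.float32),(0,0),.5)
for y in range(55,-70,-12):
    xs=np.arange(-58,58.1,2); q=proj("top",place(np.c_[xs,0*xs+y,0*xs+55],*p)).astype(np.float32)
    pr=cv2.remap(g,q[:,0:1],q[:,1:2],cv2.INTER_CUBIC).ravel()
    mn=[(int(xs[i]),int(pr[i])) for i in range(1,len(xs)-1) if pr[i]<pr[i-1] and pr[i]<=pr[i+1] and pr[i]<115]; print(y,mn)
E
```

```text
clock: 4.28
eef_pos: [552.4, 338.6, 33.9]
tool_rot: [3.14, -0.001, 1.605]
force: [-0.4, -0.6, 5.8]
width: 4.3
gripper_force: 59.5
[[245.14858488 101.94646616]
 [260.62679227 102.10628774]]
55 [(-50, 72), (38, 98), (54, 78)]
43 [(-48, 83), (38, 95)]
31 [(-50, 93), (18, 114), (36, 99)]
19 [(-50, 103), (36, 99)]
7 [(-52, 85), (36, 94), (50, 103)]
-5 [(-52, 77), (36, 96), (54, 68)]
-17 [(-50, 90), (36, 96)]
-29 [(-52, 103), (36, 101)]
-41 [(-52, 105), (18, 114), (36, 104)]
-53 [(-52, 91), (-28, 114), (20, 114), (36, 104)]
-65 [(-50, 73), (-28, 111), (18, 102), (38, 88)]
```

```bash
python3 - <<'E'
from h import *
im,_=viewer.get_image("top"); s,_=viewer.get_image("side")
r=proj("side",[[552,339,30]])[0].round().astype(int); t=proj("top",[[552,339,30]])[0].round().astype(int); print(r,t)
a=cv2.resize(s[r[1]-50:r[1]+35,r[0]-45:r[0]+55],None,fx=5,fy=5,interpolation=cv2.INTER_CUBIC); b=cv2.resize(im[t[1]-30:t[1]+30,t[0]-30:t[0]+20],None,fx=5,fy=5,interpolation=cv2.INTER_CUBIC)
o=np.zeros((425,760,3),np.uint8); o[:a.shape[0],:500]=a; o[:300,505:755]=b; cv2.imwrite("pics/grA.png",o[:,:,::-1])
E
```

```text
[208 343] [146 179]
```

View pics/grA.png

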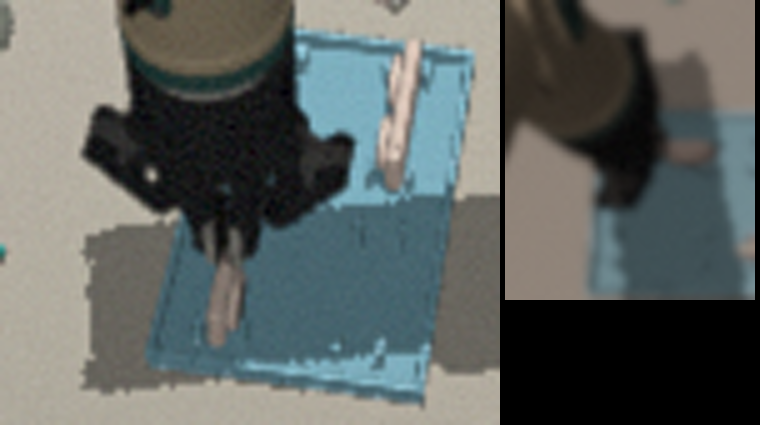

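```bash
python3 -m creep '[{"jaw":-1,"xyz":[0,0,-10],"angular":[0,0,0]},{"jaw":-1,"xyz":[0,0,-30],"angular":[0,0,0]},{"jaw":-1,"xyz":[0,0,-70],"angular":[0,0,0]},{"jaw":-1,"xyz":[0,0,-120],"angular":[0,0,0]},{"jaw":-1,"xyz":[0,0,-170],"angular":[0,0,0]},{"jaw":-1,"xyz":[0,0,-170],"angular":[0,0,0]},{"jaw":-1,"xyz":[0,0,-170],"angular":[0,0,0]}]'; python3 - <<'E'
from h import *
s,d=viewer.get_image("side"); t=ctrl.read_state()["eef_pos"]
r=proj("side",[t])[0].round().astype(int); print(r)
a=cv2.resize(s[r[1]-40:r[1]+50,r[0]-50:r[0]+50],None,fx=6,fy=6,interpolation=cv2.INTER_CUBIC); cv2.imwrite("pics/liftA.png",a[:,:,::-1])
E
```

```text
clock: 5.35
eef_pos: [551.2, 338.4, 203.7]
tool_rot: [-3.141, -0.0, 1.605]
force: [0.4, 0.7, -0.8]
width: 4.3
gripper_force: 58.8
[205 302]
```

View pics/liftA.png

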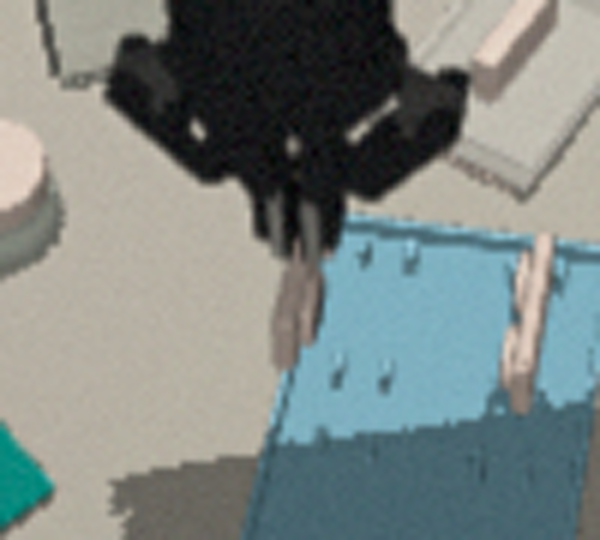

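Case A is held, standing level. Its lids are on the −x side, and case B's lids are on the +x side. Next I'll settle the loader's x and yaw with line profiles.

```bash
python3 - <<'E'
from lo import *
p=np.array([522.3,-161.8,.142])
def prof(n,y,z,lo=-62,hi=62):
    im=cv2.imread(f"pics/{n}0.png"); g=cv2.cvtColor(im,cv2.COLOR_BGR2GRAY).astype(np.float32)
    xs=np.arange(lo,hi+.1,4); q=proj(n,place(np.c_[xs,0*xs+y,0*xs+z],*p)).astype(np.float32)
    print(n,y,z," ".join("%d:%d"%(a,b) for a,b in zip(xs,cv2.remap(g,q[:,0:1],q[:,1:2],cv2.INTER_LINEAR).ravel())))
for y,z in((65,50),(65,30),(65,10),(20,55),(0,55),(-40,55),(-60,55)): prof("side",y,z)
for z in(325,322,300): prof("side",-159,z)
def profy(n,x,z):
    im=cv2.imread(f"pics/{n}0.png"); g=cv2.cvtColor(im,cv2.COLOR_BGR2GRAY).astype(np.float32)
    ys=np.arange(45,86,3); q=proj(n,place(np.c_[0*ys+x,ys,0*ys+z],*p)).astype(np.float32)
    print(n,"y at x,z",x,z," ".join("%d:%d"%(a,b) for a,b in zip(ys,cv2.remap(g,q[:,0:1],q[:,1:2],cv2.INTER_LINEAR).ravel())))
for n in("top","side"):
  for z in(0,55): profy(n,0,z)
E
```

```text
side 65 50 -62:162 -58:161 -54:163 -50:163 -46:148 -42:139 -38:144 -34:150 -30:150 -26:146 -22:143 -18:144 -14:142 -10:145 -6:143 -2:146 2:149 6:139 10:140 14:139 18:139 22:132 26:137 30:138 34:140 38:122 42:116 46:161 50:164 54:163 58:163 62:163
side 65 30 -62:164 -58:162 -54:163 -50:150 -46:111 -42:106 -38:122 -34:134 -30:134 -26:121 -22:122 -18:132 -14:134 -10:132 -6:131 -2:134 2:134 6:135 10:134 14:132 18:131 22:115 26:127 30:135 34:131 38:116 42:108 46:153 50:132 54:133 58:135 62:141
side 65 10 -62:163 -58:163 -54:140 -50:105 -46:107 -42:108 -38:127 -34:132 -30:132 -26:120 -22:120 -18:134 -14:134 -10:133 -6:132 -2:132 2:133 6:135 10:131 14:134 18:130 22:120 26:125 30:134 34:130 38:125 42:108 46:122 50:108 54:109 58:110 62:107
side 20 55 -62:120 -58:63 -54:57 -50:134 -46:182 -42:137 -38:174 -34:199 -30:171 -26:142 -22:148 -18:199 -14:199 -10:198 -6:198 -2:198 2:196 6:197 10:200 14:196 18:164 22:154 26:171 30:200 34:196 38:155 42:174 46:108 50:59 54:58 58:70 62:126
side 0 55 -62:110 -58:113 -54:154 -50:162 -46:182 -42:158 -38:204 -34:210 -30:184 -26:148 -22:153 -18:211 -14:210 -10
[... 1079 characters left out ...]
97
side -159 300 -62:97 -58:105 -54:113 -50:89 -46:87 -42:88 -38:95 -34:107 -30:114 -26:98 -22:104 -18:100 -14:88 -10:109 -6:113 -2:137 2:141 6:115 10:101 14:105 18:99 22:115 26:113 30:99 34:90 38:81 42:90 46:103 50:104 54:98 58:95 62:96
top y at x,z 0 0 45:153 48:153 51:153 54:152 57:148 60:138 63:118 66:105 69:107 72:116 75:123 78:124 81:125 84:125
top y at x,z 0 55 45:153 48:154 51:153 54:153 57:154 60:152 63:147 66:132 69:112 72:99 75:103 78:116 81:122 84:125
side y at x,z 0 0 45:132 48:132 51:132 54:132 57:131 60:127 63:113 66:115 69:128 72:154 75:162 78:165 81:165 84:163
side y at x,z 0 55 45:186 48:184 51:189 54:192 57:192 60:191 63:185 66:174 69:153 72:140 75:133 78:134 81:133 84:133
```

```bash
python3 go.py 551,338,420,1.605 538.5,-297,420,3.277 538.5,-297,341,3.277
```

```text
551,338,420,1.605 [-0.3, -0.1, -217.4] [-0.002, 0.001, -0.0]
538.5,-297,420,3.277 [-634.5, -34.3, -216.9] [-0.002, -0.001, -1.672]
538.5,-297,341,3.277 [-634.5, -34.1, -137.9] [-0.002, -0.001, -1.672]
5.4 [550.7 338.2 202.6] [-3.140e+00  1.000e-03  1.605e+00] [ 0.4 -0.1 -0.4] 4.2
```

```bash
python3 -m creep '[{"jaw":-1,"xyz":[0,0,-50],"angular":[0,0,0]},{"jaw":-1,"xyz":[0,0,-105],"angular":[0,0,0]},{"jaw":-1,"xyz":[0,0,-160],"angular":[0,0,0]},{"jaw":-1,"xyz":[-30,0,-200],"angular":[0,0,-0.1]},{"jaw":-1,"xyz":[-80,0,-217],"angular":[0,0,-0.25]},{"jaw":-1,"xyz":[-130,-5,-217],"angular":[0,0,-0.4]},{"jaw":-1,"xyz":[-185,-10,-217],"angular":[0,0,-0.55]},{"jaw":-1,"xyz":[-240,-15,-217],"angular":[0,0,-0.7]},{"jaw":-1,"xyz":[-295,-20,-217],"angular":[0,0,-0.85]},{"jaw":-1,"xyz":[-350,-25,-217],"angular":[0,0,-1.0]},{"jaw":-1,"xyz":[-350,-25,-217],"angular":[0,0,-1.0]}]' && python3 go.py 538.5,-297,420,3.277
```

```text
clock: 6.78
eef_pos: [537.4, -18.5, 419.3]
tool_rot: [-3.138, -0.001, 2.596]
force: [-0.1, 0.8, -0.1]
width: 4.1
gripper_force: 58.9
538.5,-297,420,3.277 [-145.6, -237.4, 0.1] [-0.003, -0.002, -0.681]
6.775 [537.4 -18.5 419.3] [-3.138e+00 -1.000e-03  2.596e+00] [-0.1  0.8 -0.1] 4.1
```

```bash
python3 -m creep '[{"jaw":-1,"xyz":[-24,-40,0],"angular":[0,0,-0.11]},{"jaw":-1,"xyz":[-48,-80,0],"angular":[0,0,-0.23]},{"jaw":-1,"xyz":[-73,-119,0],"angular":[0,0,-0.34]},{"jaw":-1,"xyz":[-97,-158,0],"angular":[0,0,-0.45]},{"jaw":-1,"xyz":[-121,-198,0],"angular":[0,0,-0.57]},{"jaw":-1,"xyz":[-145.5,-237.4,0],"angular":[-0.003,-0.002,-0.681]},{"jaw":-1,"xyz":[-145.5,-237.4,0],"angular":[-0.003,-0.002,-0.681]},{"jaw":-1,"xyz":[-145.5,-237.4,0],"angular":[-0.003,-0.002,-0.681]}]' && python3 go.py 538.5,-297,341,3.277 && python3 - <<'E'
from lo import *
np.save("loader.npy",[520.5,-158.5,.135]); p=np.load("loader.npy"); segs.clear()
L([-47,-159,330],[47,-159,330],[47,-121,330],[-47,-121,330],[-47,-159,330])
L([-38,-140,395],[38,-140,395]); L([-24,-159,330],[-11,-159,318],[-11,-159,280])
s,d=viewer.get_image("side"); t,_=viewer.get_image("top")
a=overlay("side",s,p,(220,70,285,150),6,(255,0,0)); b=overlay("top",t,p,(310,120,380,200),5,(255,0,0))
o=np.zeros((480,750,3),np.uint8); o[:480,:390]=a; o[:400,395:745]=b; cv2.imwrite("pics/over.png",o[:,:,::-1])
for n in("top","side"):
    r=silhouettes(n,"case1_center"); print(n,[(round(k["score"],2),np.round(k["xy"]).tolist(),int(k["pixels"].sum())) for k in r])
E
```

```text
clock: 7.78
eef_pos: [542.7, -289.0, 418.9]
tool_rot: [3.137, 0.001, -2.997]
force: [0.7, 0.2, -1.1]
width: 4.4
gripper_force: 58.9
538.5,-297,341,3.277 [5.4, -7.7, 77.8] [0.005, 0.001, 0.009]
7.775 [ 542.7 -289.   418.9] [ 3.137e+00  1.000e-03 -2.997e+00] [ 0.7  0.2 -1.1] 4.4
top [(0.68, [173.0, 198.0], 71)]
side [(0.66, [151.0, 296.0], 486)]
```

View pics/over.png

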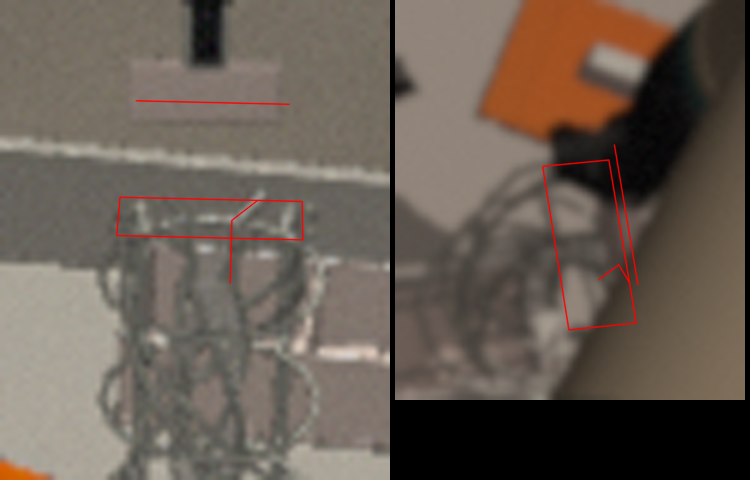

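```bash
python3 - <<'E'
from h import *
print(proj("side",[[541.5,-282,390],[541.5,-282,422],[537,-299,330]]), 220+207/6-.5, 70+122/6-.5, 70+60/6-.5)
E
python3 go.py 537,-299,360,3.277
```

```text
[[253.34473841  90.44417788]
 [253.52114269  80.48369145]
 [255.33325698 105.58117446]] 254.0 89.83333333333333 79.5
537,-299,360,3.277 [7.4, -9.4, 60.0] [0.003, 0.003, 0.011]
7.975 [ 542.8 -288.8  420.1] [ 3.139e+00  3.000e-03 -2.995e+00] [-0.5 -0.  -0.2] 4.5
```

```bash
python3 -m creep '[{"jaw":-1,"xyz":[6,-8.4,20],"angular":[0,0,0.01]},{"jaw":-1,"xyz":[6,-8.4,40],"angular":[0,0,0.01]},{"jaw":-1,"xyz":[6,-8.4,54],"angular":[0,0,0.01]},{"jaw":-1,"xyz":[6,-8.4,54],"angular":[0,0,0.01]},{"jaw":-1,"xyz":[6,-8.4,54],"angular":[0,0,0.01]},{"jaw":-1,"xyz":[6,-8.4,54],"angular":[0,0,0.01]},{"jaw":-1,"xyz":[6,-8.4,54],"angular":[0,0,0.01]}]' && python3 go.py 538,-298,341,3.277
```

```text
clock: 8.85
eef_pos: [537.8, -299.8, 366.7]
tool_rot: [3.14, 0.004, -3.007]
force: [0.7, -1.1, -0.5]
width: 4.3
gripper_force: 58.9
538,-298,341,3.277 [-0.3, 1.8, 25.7] [0.002, 0.004, -0.001]
8.85 [ 537.8 -299.8  366.7] [ 3.14   0.004 -3.007] [ 0.7 -1.1 -0.5] 4.3
```

Settled. Next I'll lower the case into the mouth gently, watching the force.

```bash
python3 -m creep '[{"jaw":-1,"xyz":[0,1.5,6],"angular":[0,0,0]},{"jaw":-1,"xyz":[0,1.5,12],"angular":[0,0,0]},{"jaw":-1,"xyz":[0,1.5,18],"angular":[0,0,0]},{"jaw":-1,"xyz":[0,1.5,22],"angular":[0,0,0]},{"jaw":-1,"xyz":[0,1.5,24],"angular":[0,0,0]},{"jaw":-1,"xyz":[0,1.5,24],"angular":[0,0,0]},{"jaw":-1,"xyz":[0,1.5,24],"angular":[0,0,0]}]' && python3 go.py 538,-298,341,3.277
```

```text
clock: 9.72
eef_pos: [537.6, -298.2, 342.4]
tool_rot: [3.14, 0.003, -3.007]
force: [-0.4, 0.6, -0.1]
width: 4.1
gripper_force: 58.9
538,-298,341,3.277 [-0.4, 0.2, 1.4] [0.002, 0.003, -0.001]
9.725 [ 537.6 -298.2  342.4] [ 3.140e+00  3.000e-03 -3.007e+00] [-0.4  0.6 -0.1] 4.1
```

```bash
python3 -m creep '[{"jaw":0,"xyz":[0,0,0],"angular":[0,0,0]},{"jaw":0,"xyz":[0,0,0],"angular":[0,0,0]},{"jaw":0,"xyz":[0,0,0],"angular":[0,0,0]},{"jaw":0,"xyz":[0,0,0],"angular":[0,0,0]},{"jaw":0,"xyz":[0,0,-30],"angular":[0,0,0]},{"jaw":0,"xyz":[0,0,-80],"angular":[0,0,0]},{"jaw":0,"xyz":[0,0,-80],"angular":[0,0,0]},{"jaw":0,"xyz":[0,0,-80],"angular":[0,0,0]},{"jaw":0,"xyz":[0,0,-80],"angular":[0,0,0]},{"jaw":0,"xyz":[0,0,-80],"angular":[0,0,0]},{"jaw":0,"xyz":[0,0,-80],"angular":[0,0,0]}]'; python3 - <<'E'
from h import *
s,d=viewer.get_image("side")
cv2.imwrite("pics/dropA.png",cv2.resize(s[70:240,190:330],None,fx=3.5,fy=3.5,interpolation=cv2.INTER_CUBIC)[:,:,::-1])
for n in("side",):
    r=silhouettes(n,"case1_center"); print(n,[(round(k["score"],2),np.round(k["xy"]).tolist(),int(k["pixels"].sum())) for k in r])
    r=silhouettes(n,"lid_grip"); print(n,[(round(k["score"],2),np.round(k["xy"]).tolist(),int(k["pixels"].sum())) for k in r])
E
python3 go.py 538,-298,420,3.277 486,240,420,1.605
```

```text
clock: 11.1
eef_pos: [537.2, -298.3, 421.6]
tool_rot: [3.139, 0.002, -3.007]
force: [-0.0, -0.2, 0.1]
width: 42.9
gripper_force: 0.0
side [(0.71, [242.0, 319.0], 163), (0.35, [233.0, 208.0], 33)]
side [(0.9, [323.0, 340.0], 3080), (0.87, [133.0, 346.0], 1762), (0.83, [240.0, 272.0], 1158)]
538,-298,420,3.277 [-0.8, 0.2, 2.0] [0.002, 0.002, -0.001]
486,240,420,1.605 [-21.2, 540.4, 3.3] [0.004, -0.0, 1.671]
11.25 [ 537.3 -298.3  422. ] [ 3.139e+00  2.000e-03 -3.007e+00] [-0.6 -0.4  0.5] 42.5
```

View pics/dropA.png

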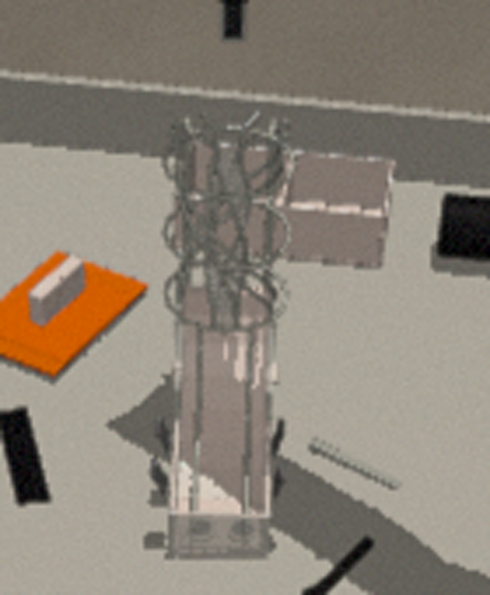

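The side view shows case A in the box: it lies flat at the +y end, with two round lids visible at crop (200,530) and (248,530). On to case B.

```bash
python3 -m creep '[{"jaw":0.2,"xyz":[-2,54,2],"angular":[0,0,0.167]},{"jaw":0.2,"xyz":[-4,108,2],"angular":[0,0,0.334]},{"jaw":0.2,"xyz":[-6,162,2],"angular":[0,0,0.5]},{"jaw":0.2,"xyz":[-8,216,2],"angular":[0,0,0.67]},{"jaw":0.2,"xyz":[-10,270,2],"angular":[0,0,0.84]},{"jaw":0.2,"xyz":[-12,324,2],"angular":[0,0,1.0]},{"jaw":0.2,"xyz":[-15,378,50],"angular":[0,0,1.17]},{"jaw":0.2,"xyz":[-17,432,100],"angular":[0,0,1.34]},{"jaw":0.2,"xyz":[-19,486,150],"angular":[0,0,1.5]},{"jaw":0.2,"xyz":[-21,540,200],"angular":[0,0,1.671]},{"jaw":0.2,"xyz":[-21,540,250],"angular":[0,0,1.671]},{"jaw":0.2,"xyz":[-21,540,270],"angular":[0,0,1.671]}]' && python3 -m creep '[{"jaw":0.2,"xyz":[0,0,0],"angular":[0,0,0]},{"jaw":0.2,"xyz":[0,0,0],"angular":[0,0,0]},{"jaw":0.2,"xyz":[0,0,0],"angular":[0,0,0]}]' && python3 go.py 486,240,80,1.605 486,240,33,1.605
```

```text
clock: 12.75
eef_pos: [485.2, 242.5, 151.1]
tool_rot: [3.141, -0.002, 1.608]
force: [0.4, 0.3, 0.2]
width: 51.5
gripper_force: 0.0
clock: 13.12
eef_pos: [488.2, 240.0, 155.5]
tool_rot: [3.135, -0.004, 1.604]
force: [0.1, 0.1, 0.1]
width: 51.3
gripper_force: 0.0
486,240,80,1.605 [-0.3, -2.7, 75.5] [0.006, -0.004, -0.001]
486,240,33,1.605 [-0.5, -3.0, 122.5] [0.006, -0.004, -0.001]
13.125 [488.2 240.  155.5] [ 3.135 -0.004  1.604] [0.1 0.1 0.1] 51.3
```

```bash
python3 -m creep '[{"jaw":0.2,"xyz":[-0.4,-2,45],"angular":[0.006,-0.004,0]},{"jaw":0.2,"xyz":[-0.4,-2,85],"angular":[0.006,-0.004,0]},{"jaw":0.2,"xyz":[-0.4,-2,110],"angular":[0.006,-0.004,0]},{"jaw":0.2,"xyz":[-0.4,-2,121],"angular":[0.006,-0.004,0]},{"jaw":0.2,"xyz":[-0.4,-2,121],"angular":[0.006,-0.004,0]},{"jaw":0.2,"xyz":[-0.4,-2,121],"angular":[0.006,-0.004,0]},{"jaw":0.2,"xyz":[-0.4,-2,121],"angular":[0.006,-0.004,0]}]'; python3 go.py 486,240,33.5,1.605
```

```text
clock: 14.0
eef_pos: [485.6, 240.4, 33.5]
tool_rot: [-3.14, 0.001, 1.605]
force: [0.2, 0.1, -0.3]
width: 51.4
gripper_force: 0.0
486,240,33.5,1.605 [-0.5, 0.4, -0.0] [-0.002, 0.001, -0.0]
14.0 [485.6 240.4  33.5] [-3.140e+00  1.000e-03  1.605e+00] [ 0.2  0.1 -0.3] 51.4
```

```bash
python3 -m creep '[{"jaw":-1,"xyz":[0,0,0],"angular":[0,0,0]},{"jaw":-1,"xyz":[0,0,0],"angular":[0,0,0]},{"jaw":-1,"xyz":[0,0,0],"angular":[0,0,0]},{"jaw":-1,"xyz":[0,0,0],"angular":[0,0,0]},{"jaw":-1,"xyz":[0,0,0],"angular":[0,0,0]},{"jaw":-1,"xyz":[0,0,-10],"angular":[0,0,0]},{"jaw":-1,"xyz":[0,0,-40],"angular":[0,0,0]},{"jaw":-1,"xyz":[0,0,-90],"angular":[0,0,0]},{"jaw":-1,"xyz":[0,0,-145],"angular":[0,0,0]},{"jaw":-1,"xyz":[0,0,-200],"angular":[0,0,0]},{"jaw":-1,"xyz":[0,0,-255],"angular":[0,0,0]},{"jaw":-1,"xyz":[0,0,-310],"angular":[0,0,0]}]'; python3 -m creep '[{"jaw":-1,"xyz":[0,0,-60],"angular":[0,0,0]},{"jaw":-1,"xyz":[0,0,-75],"angular":[0,0,0]},{"jaw":-1,"xyz":[0,0,-75],"angular":[0,0,0]},{"jaw":-1,"xyz":[0,0,-75],"angular":[0,0,0]}]'; python3 go.py 538,-298,420,0.135
```

```text
clock: 15.5
eef_pos: [485.4, 240.3, 344.6]
tool_rot: [-3.138, 0.001, 1.605]
force: [1.1, 0.9, -0.3]
width: 5.7
gripper_force: 58.7
clock: 16.0
eef_pos: [485.1, 240.5, 415.4]
tool_rot: [-3.135, 0.003, 1.605]
force: [-0.4, -0.9, -0.8]
width: 5.8
gripper_force: 58.7
538,-298,420,0.135 [-540.0, 34.5, -3.1] [-0.003, 0.008, 1.47]
16.0 [485.1 240.5 415.4] [-3.135e+00  3.000e-03  1.605e+00] [-0.4 -0.9 -0.8] 5.8
```

```bash
python3 -m creep '[{"jaw":-1,"xyz":[-54,3,-3],"angular":[0,0,0.147]},{"jaw":-1,"xyz":[-108,7,-3],"angular":[0,0,0.294]},{"jaw":-1,"xyz":[-162,10,-3],"angular":[0,0,0.44]},{"jaw":-1,"xyz":[-216,14,-3],"angular":[0,0,0.59]},{"jaw":-1,"xyz":[-270,17,-3],"angular":[0,0,0.735]},{"jaw":-1,"xyz":[-324,21,-3],"angular":[0,0,0.88]},{"jaw":-1,"xyz":[-378,24,-3],"angular":[0,0,1.03]},{"jaw":-1,"xyz":[-432,28,-3],"angular":[0,0,1.18]},{"jaw":-1,"xyz":[-486,31,-3],"angular":[0,0,1.32]},{"jaw":-1,"xyz":[-540,34.5,-3],"angular":[0,0.008,1.47]},{"jaw":-1,"xyz":[-540,34.5,-3],"angular":[0,0.008,1.47]},{"jaw":-1,"xyz":[-540,34.5,-3],"angular":[0,0.008,1.47]}]'; python3 -m creep '[{"jaw":-1,"xyz":[0,0,20],"angular":[0,0,0]},{"jaw":-1,"xyz":[0,0,40],"angular":[0,0,0]},{"jaw":-1,"xyz":[0,0,50],"angular":[0,0,0]},{"jaw":-1,"xyz":[0,0,50],"angular":[0,0,0]},{"jaw":-1,"xyz":[0,0,50],"angular":[0,0,0]}]'; python3 go.py 538,-298,342.5,0.135; python3 - <<'E'
from h import *
s,d=viewer.get_image("side")
cv2.imwrite("pics/overB.png",cv2.resize(s[80:235,215:300],None,fx=3.8,fy=3.8,interpolation=cv2.INTER_CUBIC)[:,:,::-1])
E
```

```text
clock: 17.5
eef_pos: [538.7, -296.9, 419.2]
tool_rot: [-3.135, 0.001, 0.135]
force: [-0.6, -0.7, -0.9]
width: 5.4
gripper_force: 58.8
clock: 18.12
eef_pos: [539.4, -297.4, 371.8]
tool_rot: [-3.139, -0.003, 0.136]
force: [-0.3, 0.6, -0.7]
width: 5.7
gripper_force: 58.8
538,-298,342.5,0.135 [-1.6, 0.5, 29.3] [-0.003, -0.003, 0.001]
18.125 [ 539.4 -297.4  371.8] [-3.139e+00 -3.000e-03  1.360e-01] [-0.3  0.6 -0.7] 5.7
```

View pics/overB.png

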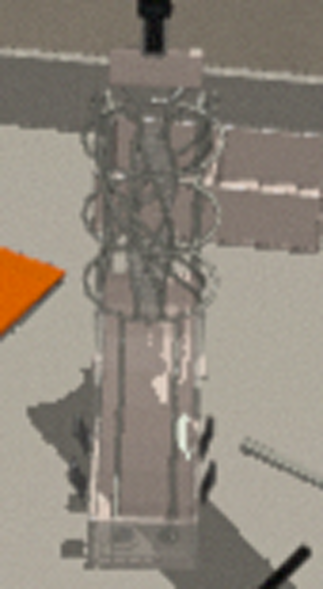

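Case B's plain face looks toward the box at crop (155,70), so its lids face −y, which is right. Case A's lids show at (122,538) and (170,538). Lowering B and letting go.

```bash
python3 -m creep '[{"jaw":-1,"xyz":[-1.5,0.5,8],"angular":[0,0,0]},{"jaw":-1,"xyz":[-1.5,0.5,16],"angular":[0,0,0]},{"jaw":-1,"xyz":[-1.5,0.5,23],"angular":[0,0,0]},{"jaw":-1,"xyz":[-1.5,0.5,29],"angular":[0,0,0]},{"jaw":-1,"xyz":[-1.5,0.5,29],"angular":[0,0,0]},{"jaw":-1,"xyz":[-1.5,0.5,29],"angular":[0,0,0]}]'; python3 go.py 538,-298,342.5,0.135
```

```text
clock: 18.92
eef_pos: [537.8, -298.3, 342.3]
tool_rot: [-3.138, -0.002, 0.135]
force: [-0.3, -0.2, 0.9]
width: 5.8
gripper_force: 58.8
538,-298,342.5,0.135 [0.3, -0.3, -0.2] [-0.003, -0.002, -0.0]
18.925 [ 537.8 -298.3  342.3] [-3.138e+00 -2.000e-03  1.350e-01] [-0.3 -0.2  0.9] 5.8
```

```bash
python3 -m creep '[{"jaw":0,"xyz":[0,0,0],"angular":[0,0,0]},{"jaw":0,"xyz":[0,0,0],"angular":[0,0,0]},{"jaw":0,"xyz":[0,0,0],"angular":[0,0,0]},{"jaw":0,"xyz":[0,0,0],"angular":[0,0,0]},{"jaw":0,"xyz":[0,0,-30],"angular":[0,0,0]},{"jaw":0,"xyz":[0,0,-80],"angular":[0,0,0]},{"jaw":0,"xyz":[0,-50,-80],"angular":[0,0,-0.1]},{"jaw":0,"xyz":[0,-110,-80],"angular":[0,0,-0.2]},{"jaw":0,"xyz":[0,-170,-80],"angular":[0,0,-0.3]},{"jaw":0,"xyz":[0,-230,-80],"angular":[0,0,-0.4]},{"jaw":0,"xyz":[0,-290,-80],"angular":[0,0,-0.5]},{"jaw":0,"xyz":[0,-350,-80],"angular":[0,0,-0.5]}]'; python3 go.py 330,300,400,1.2
```

```text
clock: 20.42
eef_pos: [490.0, 50.2, 423.7]
tool_rot: [-3.139, -0.004, 0.636]
force: [0.7, 0.4, -0.1]
width: 43.1
gripper_force: 0.0
330,300,400,1.2 [19.4, -296.0, 24.5] [-0.001, -0.005, -0.564]
20.425 [490.   50.2 423.7] [-3.139 -0.004  0.636] [ 0.7  0.4 -0.1] 43.1
```

```bash
python3 -m creep '[{"jaw":0.2,"xyz":[4,-60,24],"angular":[0,0,-0.1]},{"jaw":0.2,"xyz":[8,-120,24],"angular":[0,0,-0.2]},{"jaw":0.2,"xyz":[12,-180,24],"angular":[0,0,-0.34]},{"jaw":0.2,"xyz":[16,-240,24],"angular":[0,0,-0.45]},{"jaw":0.2,"xyz":[19,-296,24],"angular":[0,0,-0.56]},{"jaw":0.2,"xyz":[19,-296,24],"angular":[0,0,-0.56]}]'; python3 - <<'E'
from h import *
import lo
p=np.load("loader.npy")
lm={}
for n in("top","side"):
    im,d=viewer.get_image(n); P=cloud(n,d)
    g=proj(n,[[515,90,15]])[0]
    R=silhouettes(n,"lid_grip"); print(n,[(round(k["score"],2),np.round(k["xy"]).tolist(),int(k["pixels"].sum())) for k in R])
    r=min(R,key=lambda r:np.hypot(*(np.array(r["xy"])-g))); lm[n]=r["pixels"].astype(np.float32)
    R=silhouettes(n,"case1_center"); print(n,[(round(k["score"],2),np.round(k["xy"]).tolist(),int(k["pixels"].sum()),onplane(n,k["xy"],15)[0].round().tolist(),place(onplane(n,k["xy"],15)-[p[0],p[1],0],0,0,-p[2])[0].round().tolist()) for k in R])
    cv2.imwrite(f"pics/{n}2.png",im[:,:,::-1])
    q=P[(lm[n]>0)&(d>0)]; q=q[(q[:,2]>32)&(q[:,2]<50)]
    c,sz,_=cv2.minAreaRect(q[:,:2].astype(np.float32)); print("bar",len(q),q.mean(0).round(1),c,sz,_)
L=[box(-45,45,-75,58,6,11),box(-7,7,-30,30,11,41)]
for k in(("top",),("side",),("top","side")): print("lid",k,fit({n:lm[n] for n in k},L,[515,88,-38]))
t=cv2.imread("pics/top2.png")[155:215,255:335]; s=cv2.imread("pics/side2.png")[150:245,215:300]
o=np.zeros((500,800,3),np.uint8); a=cv2.resize(t,(400,300),interpolation=cv2.INTER_CUBIC); b=cv2.resize(s,(390,436),interpolation=cv2.INTER_CUBIC); o[:300,:400]=a;o[:436,405:795]=b; cv2.imwrite("pics/inbox.png",o)
E
```

```text
clock: 21.18
eef_pos: [327.4, 301.9, 399.9]
tool_rot: [-3.14, -0.005, 1.204]
force: [0.8, -0.4, 0.6]
width: 50.9
gripper_force: 0.0
top [(0.94, [217.0, 192.0], 932), (0.83, [354.0, 136.0], 1479), (0.74, [145.0, 129.0], 867), (0.6, [160.0, 261.0], 1830), (0.25, [293.0, 140.0], 245)]
top [(0.74, [289.0, 189.0], 155, [535.0, -175.0, 15.0], [12.0, -18.0, 15.0])]
bar 69 [518.   88.8  39.2] (518.7970581054688, 88.94155883789062) (58.30763244628906, 14.357869148254395) 68.29143524169922
side [(0.88, [205.0, 155.0], 1010), (0.87, [240.0, 272.0], 1168), (0.67, [130.0, 345.0], 1856), (0.64, [324.0, 343.0], 3013), (0.59, [252.0, 177.0], 3074), (0.16, [176.0, 224.0], 574)]
side [(0.58, [241.0, 271.0], 1160, [513.0, 92.0, 15.0], [26.0, 249.0, 15.0]), (0.57, [250.0, 210.0], 111, [530.0, -167.0, 15.0], [8.0, -10.0, 15.0])]
bar 94 [515.2  92.2  38.3] (515.9203491210938, 89.87353515625) (63.8210563659668, 15.828969955444336) 69.34114074707031
lid ('top',) (array([ 5.20007495e+02,  9.32100789e+01, -3.89612262e-01]), np.float64(0.03685635328292847))
lid ('side',) (array([ 5.18489863e+02,  9.68928255e+01, -4.10644724e-01]), np.float64(0.04319518804550171))
lid ('top', 'side') (array([ 5.19388051e+02,  9.44954804e+01, -3.86404045e-01]), np.float64(0.11483520269393921))
```

View pics/inbox.png

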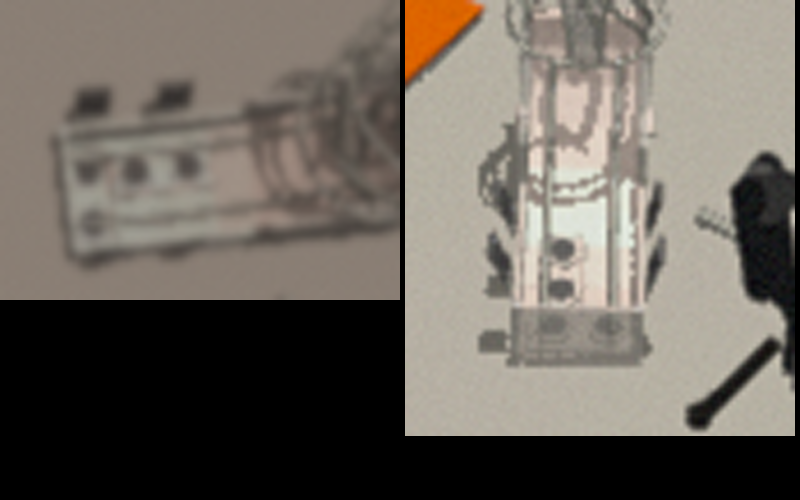

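Both cases lie in the box with lids up. In the top crop, A's lids are at (87,170) and (93,222), and B's at (135,168) and (188,165). The side crop agrees. Now the lid: its bar is at about (517.5, 89.5), yaw −0.38.

```bash
python3 go.py 517.5,89.5,100,1.19
```

```text
517.5,89.5,100,1.19 [-125.0, 249.8, 299.8] [0.0, -0.004, 0.002]
21.475 [331.2 296.9 400.3] [ 3.142 -0.004  1.192] [0.1 0.8 0.3] 51.2
```

```bash
python3 -m creep '[{"jaw":0.2,"xyz":[-20,40,40],"angular":[0,0,0]},{"jaw":0.2,"xyz":[-40,80,80],"angular":[0,0,0]},{"jaw":0.2,"xyz":[-60,120,120],"angular":[0,0,0]},{"jaw":0.2,"xyz":[-80,160,160],"angular":[0,0,0]},{"jaw":0.2,"xyz":[-100,200,200],"angular":[0,0,0]},{"jaw":0.2,"xyz":[-120,240,240],"angular":[0,0,0]},{"jaw":0.2,"xyz":[-125,249.8,285],"angular":[0,-0.004,0]},{"jaw":0.2,"xyz":[-125,249.8,300],"angular":[0,-0.004,0]},{"jaw":0.2,"xyz":[-125,249.8,300],"angular":[0,-0.004,0]},{"jaw":0.2,"xyz":[-125,249.8,300],"angular":[0,-0.004,0]}]'; python3 -m creep '[{"jaw":0.2,"xyz":[0,0,0],"angular":[0,0,0]},{"jaw":0.2,"xyz":[0,0,0],"angular":[0,0,0]}]'; python3 go.py 517.5,89.5,36,1.19; python3 - <<'E'
from h import *
n="side"; im,d=viewer.get_image(n); P=cloud(n,d); R=silhouettes(n,"lid_grip"); print([(round(k["score"],2),np.round(k["xy"]).tolist(),int(k["pixels"].sum())) for k in R])
E
```

```text
clock: 22.72
eef_pos: [517.9, 92.1, 101.1]
tool_rot: [3.14, -0.002, 1.196]
force: [-0.0, 1.0, -1.1]
width: 51.2
gripper_force: 0.0
clock: 22.98
eef_pos: [517.6, 91.9, 100.6]
tool_rot: [3.14, -0.001, 1.196]
force: [0.3, 0.6, 0.0]
width: 50.9
gripper_force: 0.0
517.5,89.5,36,1.19 [-2.3, 0.7, 64.6] [0.001, -0.001, 0.006]
22.975 [517.6  91.9 100.6] [ 3.140e+00 -1.000e-03  1.196e+00] [0.3 0.6 0. ] 50.9
[(0.96, [243.0, 274.0], 1197), (0.76, [131.0, 349.0], 1857), (0.68, [325.0, 341.0], 2940), (0.57, [200.0, 158.0], 823)]
```

```bash
python3 -m creep '[{"jaw":0.2,"xyz":[-2.3,0.7,25],"angular":[0,0,0.006]},{"jaw":0.2,"xyz":[-2.3,0.7,48],"angular":[0,0,0.006]},{"jaw":0.2,"xyz":[-2.3,0.7,60],"angular":[0,0,0.006]},{"jaw":0.2,"xyz":[-2.3,0.7,64.5],"angular":[0,0,0.006]},{"jaw":0.2,"xyz":[-2.3,0.7,64.5],"angular":[0,0,0.006]},{"jaw":-0.2,"xyz":[-2.3,0.7,64.5],"angular":[0,0,0.006]},{"jaw":-1,"xyz":[-2.3,0.7,64.5],"angular":[0,0,0.006]},{"jaw":-1,"xyz":[-2.3,0.7,64.5],"angular":[0,0,0.006]},{"jaw":-1,"xyz":[-2.3,0.7,64.5],"angular":[0,0,0.006]},{"jaw":-1,"xyz":[-2.3,0.7,64.5],"angular":[0,0,0.006]},{"jaw":-1,"xyz":[-2.3,0.7,64.5],"angular":[0,0,0.006]}]'; python3 go.py 517.5,89.5,36,1.19
```

```text
clock: 24.45
eef_pos: [517.3, 89.0, 35.7]
tool_rot: [3.141, -0.001, 1.189]
force: [-0.4, -0.3, 6.4]
width: 11.0
gripper_force: 58.8
517.5,89.5,36,1.19 [0.6, -0.0, -0.3] [0.0, -0.001, -0.001]
24.45 [517.3  89.   35.7] [ 3.141e+00 -1.000e-03  1.189e+00] [-0.4 -0.3  6.4] 11.0
```

```bash
python3 -m creep '[{"jaw":-1,"xyz":[0,0,-20],"angular":[0,0,0]},{"jaw":-1,"xyz":[0,0,-60],"angular":[0,0,0]},{"jaw":-1,"xyz":[0,0,-110],"angular":[0,0,0]},{"jaw":-1,"xyz":[0,0,-130],"angular":[0,0,0]},{"jaw":-1,"xyz":[0,0,-130],"angular":[0,0,0]},{"jaw":-1,"xyz":[0,0,-130],"angular":[0,0,0]}]'; python3 go.py 519.2,-148.6,165,1.704
```

```text
clock: 25.2
eef_pos: [516.1, 89.0, 164.0]
tool_rot: [-3.14, 0.001, 1.189]
force: [0.6, 0.2, -0.5]
width: 10.8
gripper_force: 58.7
519.2,-148.6,165,1.704 [-219.3, 91.4, -1.0] [-0.002, 0.0, -0.515]
25.2 [516.1  89.  164. ] [-3.140e+00  1.000e-03  1.189e+00] [ 0.6  0.2 -0.5] 10.8
```

```bash
python3 -m creep '[{"jaw":-1,"xyz":[-30,12,0],"angular":[0,0,-0.06]},{"jaw":-1,"xyz":[-65,26,0],"angular":[0,0,-0.14]},{"jaw":-1,"xyz":[-100,41,0],"angular":[0,0,-0.22]},{"jaw":-1,"xyz":[-135,55,0],"angular":[0,0,-0.3]},{"jaw":-1,"xyz":[-170,70,0],"angular":[0,0,-0.38]},{"jaw":-1,"xyz":[-200,83,0],"angular":[0,0,-0.46]},{"jaw":-1,"xyz":[-219,91,0],"angular":[-0.002,0,-0.515]},{"jaw":-1,"xyz":[-219,91,0],"angular":[-0.002,0,-0.515]},{"jaw":-1,"xyz":[-219,91,0],"angular":[-0.002,0,-0.515]},{"jaw":-1,"xyz":[-219,91,0],"angular":[-0.002,0,-0.515]}]'; python3 go.py 519.2,-148.6,110,1.704; python3 - <<'E'
from h import *
s=ctrl.read_state(); e=s["eef_pos"]; yw=s["tool_rot"][2]; p=np.load("loader.npy")
L=[box(-45,45,-75,58,-26,-21),box(-7,7,-30,30,-21,9)]
zoff=e[2]-35.7+32   # lid_grip height
lm={}
for n in("top","side"):
    im,d=viewer.get_image(n); cv2.imwrite(f"pics/{n}3.png",im[:,:,::-1]); P=cloud(n,d)
    g=proj(n,[e])[0]; R=silhouettes(n,"lid_grip"); print(n,g.round(),[(round(k["score"],2),np.round(k["xy"]).tolist(),int(k["pixels"].sum())) for k in R])
    r=min(R,key=lambda r:np.hypot(*(np.array(r["xy"])-g))); lm[n]=r["pixels"].astype(np.float32)
    q=P[(lm[n]>0)&(d>0)]; print(np.percentile(q,[3,50,97],axis=0).round(0).tolist())
for k in(("top",),("side",),("top","side")): print("lid",k,fit({n:lm[n] for n in k},L,[e[0],e[1],(yw-np.pi/2)*100],zoff))
E
```

```text
clock: 26.45
eef_pos: [519.7, -146.6, 164.6]
tool_rot: [3.141, -0.001, 1.705]
force: [-0.3, -0.0, -1.0]
width: 11.0
gripper_force: 58.7
519.2,-148.6,110,1.704 [-1.9, -0.9, 54.6] [0.001, -0.001, 0.001]
26.45 [ 519.7 -146.6  164.6] [ 3.141e+00 -1.000e-03  1.705e+00] [-0.3 -0.  -1. ] 11.0
top [287. 185.] [(0.74, [354.0, 136.0], 1514), (0.68, [159.0, 261.0], 1716), (0.57, [145.0, 132.0], 821)]
[[674.0, -507.0, 8.0], [738.0, -417.0, 15.0], [812.0, -333.0, 55.0]]
side [252. 179.] [(0.94, [134.0, 344.0], 1856), (0.86, [252.0, 185.0], 709), (0.77, [204.0, 156.0], 937)]
[[479.0, -205.0, 134.0], [517.0, -133.0, 139.0], [563.0, -83.0, 169.0]]
lid ('top',) (array([ 5.19747175e+02, -1.46612883e+02,  1.34649064e-01]), np.float64(1.0))
lid ('side',) (array([ 5.18536585e+02, -1.38796499e+02,  1.43929987e-01]), np.float64(0.17501819133758545))
lid ('top', 'side') (array([ 5.18536585e+02, -1.38796499e+02,  1.43929987e-01]), np.float64(1.1750181913375854))
```

```bash
python3 - <<'E'
from h import *
s=ctrl.read_state(); e=s["eef_pos"]; yw=s["tool_rot"][2]-np.pi/2
n="side"; im,d=viewer.get_image(n); P=cloud(n,d)
q=place((P-[e[0],e[1],0]).reshape(-1,3),0,0,-yw); q[:,2]-=e[2]
k=(d.ravel()>0)&(abs(q[:,0])<60)&(q[:,1]>-85)&(q[:,1]<80)&(q[:,2]>-34)&(q[:,2]<-15); c=q[k]; print("plate",len(c))
for a in range(-40,45,10):
    m=c[abs(c[:,0]-a)<5]; print(a,np.sort(m[:,1])[-4:].round(1), np.sort(m[:,1])[:2].round(1), np.median(m[:,2]).round(1))
for y in range(10,60,10):
    m=c[abs(c[:,1]-y)<5]; print("y",y,np.sort(m[:,0])[[0,1,2,-3,-2,-1]].round(1))
b=q[(d.ravel()>0)&(abs(q[:,0])<12)&(q[:,1]>10)&(q[:,1]<60)&(q[:,2]>-15)&(q[:,2]<15)]
print("bar",len(b),np.sort(b[:,1])[-8:].round(1),np.percentile(b[:,0],[3,50,97]).round(1))
g=cv2.cvtColor(im,cv2.COLOR_RGB2GRAY).astype(np.float32)
def prof(x,y,z):
    w=place(np.c_[np.broadcast_to(x,np.broadcast(x,y).shape),np.broadcast_to(y,np.broadcast(x,y).shape),np.full(np.broadcast(x,y).shape,z)],e[0],e[1],yw,e[2])
    u=proj(n,w).astype(np.float32); return cv2.remap(g,u[:,0:1],u[:,1:2],cv2.INTER_LINEAR).ravel().astype(int)
ys=np.arange(40.,80,3)
print("ys",ys.astype(int))
for x in(-30,-15,20,35): print("edge x",x,prof(x,ys,-24.7))
ys2=np.arange(12.,48,3); print(ys2.astype(int),prof(0,ys2,5.3))
xs=np.arange(-60.,61,4); print(xs.astype(int)); 
for y in(20,35,50): print("side",y,prof(xs,y,-24.7))
E
```

```text
plate 718
-40 [62.5 63.1 66.3 66.6] [-65.7 -65.7] -26.4
-30 [62.6 62.9 63.  63.8] [-68.8 -68.4] -26.0
-20 [63.7 64.3 64.8 65.5] [-71.2 -62.3] -26.3
-10 [64.3 65.1 65.7 66.4] [-32.4 -26.5] -26.0
0 [62.6 63.1 63.3 63.4] [-69.4 -67.8] -26.1
10 [64.5 64.8 64.8 65.8] [-32.2 -26.7] -26.7
20 [61.5 63.6 63.7 64.8] [-66.5 -65.8] -26.5
30 [61.5 62.9 63.7 65. ] [-68.8 -68.4] -26.5
40 [62.  62.5 63.  63.9] [-70.6 -67.7] -26.2
y 10 [-45.6 -45.5 -42.5  40.8  43.7  43.7]
y 20 [-45.6 -45.6 -45.5  40.5  43.2  43.5]
y 30 [-45.6 -45.5 -42.5  39.8  39.8  42.9]
y 40 [-45.6 -45.4 -42.5  42.2  42.4  42.6]
y 50 [-45.5 -45.5 -45.5  38.8  41.8  42. ]
bar 43 [30.6 30.8 31.  31.1 31.9 33.3 34.1 35.3] [-11.   -2.    7.1]
ys [40 43 46 49 52 55 58 61 64 67 70 73 76 79]
edge x -30 [189 188 189 188 184 177 178 171 155 137 133 140 133 131]
edge x -15 [191 192 192 190 184 173 172 167 149 139 131 124 128 132]
edge x 20 [182 182 181 181 181 173 166 164 143 127 121 105  96  99]
edge x 35 [180 182 184 185 183 175 165 167 147 121 120 121 125 136]
[12 15 18 21 24 27 30 33 36 39 42 45] [119 118 117 119 119 122 135 134 123 122 122 122]
[-60 -56 -52 -48 -44 -40 -36 -32 -28 -24 -20 -16 -12  -8  -4   0   4   8
  12  16  20  24  28  32  36  40  44  48  52  56  60]
side 20 [167 134 130 166 152 160 186 187 185 186 185 189 186 146 124 123 127 163
 190 188 183 184 186 180 165 161 136 126 132 115 136]
side 35 [163 113  69 149 182 171 183 191 185 183 185 188 182 185 185 188 187 187
 187 183 183 181 182 179 181 163 122  52  64 108 148]
side 50 [173 160  80  68 162 167 179 186 184 177 184 188 188 186 189 187 187 188
 187 188 181 190 191 185 184 159  90  61 117 157 168]
```

```bash
python3 go.py 520.4,-154,96,1.705; 
```

```text
520.4,-154,96,1.705 [-6.2, -0.5, 69.1] [0.002, 0.0, -0.0]
26.7 [ 519.9 -147.7  165.1] [3.14  0.    1.705] [ 0.2  0.1 -1.3] 10.7
```

```bash
python3 -m creep '[{"jaw":-1,"xyz":[-6.2,-0.5,20],"angular":[0,0,0]},{"jaw":-1,"xyz":[-6.2,-0.5,40],"angular":[0,0,0]},{"jaw":-1,"xyz":[-6.2,-0.5,55],"angular":[0,0,0]},{"jaw":-1,"xyz":[-6.2,-0.5,65],"angular":[0,0,0]},{"jaw":-1,"xyz":[-6.2,-0.5,69],"angular":[0,0,0]},{"jaw":-1,"xyz":[-6.2,-0.5,69],"angular":[0,0,0]},{"jaw":-1,"xyz":[-6.2,-0.5,69],"angular":[0,0,0]}]'; python3 go.py 520.4,-154,88,1.705; python3 - <<'E'
from h import *
# compare lid edges and box edges in the side picture: profiles in loader frame
p=np.load("loader.npy"); im,d=viewer.get_image("side"); cv2.imwrite("pics/side4.png",im[:,:,::-1]); g=cv2.cvtColor(im,cv2.COLOR_RGB2GRAY).astype(np.float32)
zt=ctrl.read_state()["eef_pos"][2]-35.7+11
def pr(x,y,z):
    x,y,z=[a.ravel() for a in np.broadcast_arrays(np.asarray(x,float),y,z)]; u=proj("side",place(np.c_[x,y,z],*p)).astype(np.float32); return cv2.remap(g,u[:,0:1],u[:,1:2],cv2.INTER_LINEAR).ravel().astype(int)
xs=np.arange(-60,61,4); print(xs)
print("lid",pr(xs,55,zt)); print("lid",pr(xs,62,zt)); print("box",pr(xs,65,40)); print("box",pr(xs,65,30))
ys=np.arange(55.,82,3); print(ys)
for x in(-30,0,30): print("lid end",pr(x,ys,zt),"box bottom",pr(x,ys,0))
E
```

```text
clock: 27.58
eef_pos: [520.7, -154.7, 96.5]
tool_rot: [3.139, 0.001, 1.704]
force: [-0.7, -0.8, -2.0]
width: 10.8
gripper_force: 58.7
520.4,-154,88,1.705 [0.7, -0.2, 8.5] [0.003, 0.001, -0.001]
27.575 [ 520.7 -154.7   96.5] [3.139e+00 1.000e-03 1.704e+00] [-0.7 -0.8 -2. ] 10.8
[-60 -56 -52 -48 -44 -40 -36 -32 -28 -24 -20 -16 -12  -8  -4   0   4   8
  12  16  20  24  28  32  36  40  44  48  52  56  60]
lid [173 166 108  93 162 169 178 179 177 177 180 180 181 182 180 181 180 177
 176 172 175 177 177 178 171 174 147  72  84 104 128]
lid [172 174 148 109 153 160 159 157 154 150 157 159 162 160 160 158 150 152
 151 153 155 159 163 160 156 173 155  96 100 101 130]
box [173 173 175 168 119 114 115 112 108 104  99  99 110 116 119 115 114  99
  95  99 107 112 116 116 115 114 106 100 100 103 101]
box [174 173 170 119 113 112 116 115 111 107 107 112 116 115 119 115 117 112
 109 108 112 117 117 115 115 116 106 101  96  98  99]
[55. 58. 61. 64. 67. 70. 73. 76. 79.]
lid end [179 163 156 157 135 120 114 130 140] box bottom [114 116 116 114 104 100 101 100 101]
lid end [181 171 158 157 140 120 125 134 142] box bottom [118 117 116 112 105 100 100 101 101]
lid end [178 172 163 159 152 136 128 125 132] box bottom [118 117 117 109 103 102 114 136 166]
```

```bash
python3 -m creep '[{"jaw":-1,"xyz":[0.5,0,3],"angular":[0.003,0.001,0]},{"jaw":-1,"xyz":[0.5,0,5],"angular":[0.003,0.001,0]},{"jaw":-1,"xyz":[0.5,0,7],"angular":[0.003,0.001,0]},{"jaw":-1,"xyz":[0.5,0,8],"angular":[0.003,0.001,0]},{"jaw":-1,"xyz":[0.5,0,9],"angular":[0.003,0.001,0]},{"jaw":-1,"xyz":[0.5,0,9],"angular":[0.003,0.001,0]}]'; python3 go.py 520.4,-154,84.7,1.705
```

```text
clock: 28.38
eef_pos: [519.9, -153.4, 86.9]
tool_rot: [-3.14, -0.002, 1.704]
force: [0.7, 2.8, -0.8]
width: 10.9
gripper_force: 58.7
520.4,-154,84.7,1.705 [-0.7, 0.4, 2.2] [-0.002, -0.002, -0.001]
28.375 [ 519.9 -153.4   86.9] [-3.140e+00 -2.000e-03  1.704e+00] [ 0.7  2.8 -0.8] 10.9
```

```bash
python3 -m creep '[{"jaw":-1,"xyz":[0,0,1],"angular":[0,0,0]},{"jaw":-1,"xyz":[0,0,2],"angular":[0,0,0]},{"jaw":-1,"xyz":[0,0,3],"angular":[0,0,0]},{"jaw":-1,"xyz":[0,0,4],"angular":[0,0,0]},{"jaw":-1,"xyz":[0,0,4],"angular":[0,0,0]}]'; python3 go.py 520.4,-154,84.7,1.705
```

```text
clock: 29.0
eef_pos: [520.0, -152.7, 85.2]
tool_rot: [-3.141, -0.003, 1.704]
force: [-5.5, 6.9, 22.3]
width: 10.5
gripper_force: 62.2
520.4,-154,84.7,1.705 [-1.4, 0.2, 0.4] [-0.001, -0.003, -0.001]
29.0 [ 520.  -152.7   85.2] [-3.141e+00 -3.000e-03  1.704e+00] [-5.5  6.9 22.3] 10.5
```

```bash
python3 -m creep '[{"jaw":-1,"xyz":[0,0,-2],"angular":[0,0,0]},{"jaw":-0.3,"xyz":[0,0,-2],"angular":[0,0,0]},{"jaw":-0.3,"xyz":[0,0,-2],"angular":[0,0,0]},{"jaw":-0.3,"xyz":[0,0,-2],"angular":[0,0,0]},{"jaw":-0.3,"xyz":[0,0,-20],"angular":[0,0,0]},{"jaw":-0.3,"xyz":[0,0,-60],"angular":[0,0,0]},{"jaw":-0.3,"xyz":[0,0,-110],"angular":[0,0,0]},{"jaw":-1,"xyz":[0,0,-110],"angular":[0,0,0]},{"jaw":-1,"xyz":[0,0,-110],"angular":[0,0,0]},{"jaw":-1,"xyz":[0,0,-110],"angular":[0,0,0]}]'; python3 - <<'E'
from h import *
p=np.load("loader.npy")
for n in("side","top"):
    im,d=viewer.get_image(n); P=cloud(n,d); cv2.imwrite(f"pics/{n}5.png",im[:,:,::-1])
    q=place((P-[p[0],p[1],0]).reshape(-1,3),0,0,-p[2])[d.ravel()>0]
    k=(abs(q[:,0])<60)&(abs(q[:,1])<78)&(q[:,2]>52)&(q[:,2]<69); c=q[k]
    if n=="side":
        for y in range(-60,70,20):
            m=c[(abs(c[:,1]-y)<8)&(abs(c[:,0])>12)&(abs(c[:,0])<38)]; l=m[m[:,0]<0]; r=m[m[:,0]>0]; print(y,len(m),np.median(l[:,2]) if len(l) else 0,np.median(r[:,2]) if len(r) else 0)
        print("ymax",np.sort(c[abs(c[:,0])<40][:,1])[-6:].round(1))
    # clip points
    w=q[(abs(abs(q[:,0])-60)<22)&(abs(q[:,1])<62)&(q[:,2]>62)&(q[:,2]<105)]
    for sx in(-1,1):
        for y in(-15,42):
            m=w[(np.sign(w[:,0])==sx)&(abs(w[:,1]-y)<13)]
            if len(m)>2: print(n,"clip",sx,y,len(m),np.percentile(m,[5,95],axis=0).round(0).tolist())
E
python3 go.py
```

```text
clock: 30.25
eef_pos: [519.4, -153.8, 191.7]
tool_rot: [-3.138, -0.002, 1.704]
force: [-0.1, 0.2, 0.2]
width: 0.2
gripper_force: 0.0
-60 40 58.33536688543688 59.13510765577564
-40 50 59.89044558903049 59.74030815890842
-20 51 60.125893252442836 59.32822907526429
0 57 60.23452661432327 59.25350619061578
20 59 59.23840917405772 59.778474446801056
40 59 59.435966158559836 58.84554982773693
60 64 59.94407352800749 59.20611533350569
ymax [70.3 70.4 70.8 71.2 71.5 72.2]
side clip -1 -15 26 [[-56.0, -25.0, 63.0], [-47.0, -3.0, 92.0]]
side clip -1 42 32 [[-59.0, 33.0, 64.0], [-47.0, 54.0, 95.0]]
side clip 1 -15 33 [[46.0, -26.0, 66.0], [60.0, -4.0, 93.0]]
side clip 1 42 39 [[44.0, 33.0, 64.0], [60.0, 53.0, 91.0]]
top clip 1 42 38 [[49.0, 34.0, 68.0], [64.0, 52.0, 92.0]]
30.35 [ 519.6 -153.9  191.8] [-3.138e+00 -1.000e-03  1.704e+00] [-0.7 -0.6 -0.2] 0.2
```

The lid is seated: its top is flat at about 60 mm everywhere. The clips lean outward with tips at x of about ±59 and z of about 93. Flipping clip1 now.

```bash
python3 -m creep '[{"jaw":-1,"xyz":[-20,-43,20],"angular":[0,0,0]},{"jaw":-1,"xyz":[-20,-85,40],"angular":[0,0,0]},{"jaw":-1,"xyz":[-20,-85,70],"angular":[0,0,0]},{"jaw":-1,"xyz":[-20,-85,90],"angular":[0,0,0]},{"jaw":-1,"xyz":[-20,-85,90],"angular":[0,0,0]},{"jaw":-1,"xyz":[-20,-70,90],"angular":[0,0,0]},{"jaw":-1,"xyz":[-20,-56,90],"angular":[0,0,0]},{"jaw":-1,"xyz":[-20,-42,90],"angular":[0,0,0]},{"jaw":-1,"xyz":[-20,-42,90],"angular":[0,0,0]},{"jaw":-1,"xyz":[-20,-39,97],"angular":[0,0,0]},{"jaw":-1,"xyz":[-20,-37,102],"angular":[0,0,0]},{"jaw":-1,"xyz":[-20,-36,104],"angular":[0,0,0]}]'; cat > lf.py <<'E'
from h import *
p=np.load("loader.npy"); s=ctrl.read_state(); e=s["eef_pos"]
print("tcp in loader",place([[e[0]-p[0],e[1]-p[1],e[2]]],0,0,-p[2])[0].round(1),"yaw",s["tool_rot"].round(3),"F",s["force"].round(1),s["clock"])
E
python3 lf.py
```

```text
clock: 31.85
eef_pos: [486.7, -178.6, 88.5]
tool_rot: [-3.139, -0.001, 1.703]
force: [-0.5, 0.3, 0.4]
width: -0.1
gripper_force: 0.0
tcp in loader [-36.2 -15.4  88.5] yaw [-3.139e+00 -1.000e-03  1.703e+00] F [-0.5  0.3  0.4] 31.85
```

```bash
python3 -m creep '[{"jaw":-1,"xyz":[0,1,2],"angular":[0,0,0]},{"jaw":-1,"xyz":[0,2,4],"angular":[0,0,0]},{"jaw":-1,"xyz":[0,3,5],"angular":[0,0,0]},{"jaw":-1,"xyz":[0,3,5],"angular":[0,0,0]},{"jaw":-1,"xyz":[0,3,5],"angular":[0,0,0]}]'; python3 lf.py
```

```text
clock: 32.48
eef_pos: [490.1, -178.3, 84.1]
tool_rot: [-3.14, -0.001, 1.704]
force: [1.0, -0.4, -0.1]
width: -0.1
gripper_force: 0.0
tcp in loader [-32.7 -15.5  84.1] yaw [-3.140e+00 -1.000e-03  1.704e+00] F [ 1.  -0.4 -0.1] 32.475
```

```bash
python3 -m creep '[{"jaw":-1,"xyz":[0,1,1],"angular":[0,0,0]},{"jaw":-1,"xyz":[0,2,2],"angular":[0,0,0]},{"jaw":-1,"xyz":[0,2,3],"angular":[0,0,0]},{"jaw":-1,"xyz":[0,2,3],"angular":[0,0,0]}]'; python3 lf.py
```

```text
clock: 32.98
eef_pos: [492.0, -177.9, 81.0]
tool_rot: [-3.14, -0.001, 1.704]
force: [0.6, -0.0, 0.3]
width: 0.4
gripper_force: 0.0
tcp in loader [-30.8 -15.4  81. ] yaw [-3.140e+00 -1.000e-03  1.704e+00] F [ 0.6 -0.   0.3] 32.975
```

```bash
python3 -m creep '[{"jaw":-1,"xyz":[0,0,-20],"angular":[0,0,0]},{"jaw":-1,"xyz":[0,0,-60],"angular":[0,0,0]},{"jaw":-1,"xyz":[0,20,-120],"angular":[0,0,0]},{"jaw":-1,"xyz":[0,30,-180],"angular":[0,0,0]},{"jaw":-1,"xyz":[0,30,-180],"angular":[0,0,0]}]'; cat > clips.py <<'E'
from h import *
p=np.load("loader.npy"); im,d=viewer.get_image("side"); cv2.imwrite("pics/sidec.png",im[:,:,::-1]); P=cloud("side",d)
q=place((P-[p[0],p[1],0]).reshape(-1,3),0,0,-p[2]); k=d.ravel()>0
gray=im.mean(-1).ravel()
for i,(sx,y) in enumerate(((-1,-15),(-1,42),(1,-15),(1,42))):
    u=k&(sx*q[:,0]>44)&(sx*q[:,0]<80)&(abs(q[:,1]-y)<12)&(q[:,2]>70)&(q[:,2]<105)
    f=k&(sx*q[:,0]>20)&(sx*q[:,0]<44)&(abs(q[:,1]-y)<9)&(q[:,2]>50)&(q[:,2]<100)
    print("clip",i+1,"upright px",u.sum(),"over-lid: n",f.sum(),"z",np.percentile(q[f,2],[10,50,90]).round(1) if f.sum() else "","gray",np.median(gray[f]).round() if f.sum() else "")
E
python3 clips.py; python3 lf.py
```

```text
clock: 33.6
eef_pos: [525.7, -175.1, 266.0]
tool_rot: [3.133, 0.003, 1.705]
force: [-0.4, 0.4, -0.5]
width: -0.2
gripper_force: 0.0
clip 1 upright px 18 over-lid: n 25 z [56.8 59.3 61.7] gray 177.0
clip 2 upright px 19 over-lid: n 28 z [57.3 60.1 62.2] gray 176.0
clip 3 upright px 26 over-lid: n 30 z [57.7 59.3 61.6] gray 176.0
clip 4 upright px 21 over-lid: n 29 z [56.6 59.  60.9] gray 176.0
tcp in loader [  0.8 -16.1 263.2] yaw [3.138e+00 1.000e-03 1.704e+00] F [-1.   0.5 -1. ] 33.65
```

```bash
cat >> clips.py <<'E'
for i,(sx,y) in enumerate(((-1,-15),(-1,42),(1,-15),(1,42))):
    for z in range(66,100,6):
        m=k&(sx*q[:,0]>15)&(sx*q[:,0]<80)&(abs(q[:,1]-y)<10)&(abs(q[:,2]-z)<3)&(gray<150)
        if m.sum(): print(i+1,z,m.sum(),"x",np.percentile(q[m,0],[0,50,100]).round(0),"y",np.median(q[m,1]).round(0),"g",gray[m].mean().round())
E
python3 clips.py; python3 - <<'E'
from h import *
for n in("side","top"):
    viewer.get_image(n)
    for c in("clip1",):
        print(n,[(round(k["score"],2),np.round(k["xy"]).tolist(),int(k["pixels"].sum()),) for k in silhouettes(n,c)])
p=np.load("loader.npy")
for n in("side","top"): print(n,proj(n,place([[-55,-15,80],[-55,42,80],[55,-15,80],[55,42,80],[-32,-15,66]],*p)).round().tolist())
E
```

```text
clip 1 upright px 19 over-lid: n 25 z [56.2 58.2 60.8] gray 176.0
clip 2 upright px 23 over-lid: n 29 z [57.4 59.3 61.7] gray 176.0
clip 3 upright px 23 over-lid: n 27 z [57.1 59.3 61.4] gray 177.0
clip 4 upright px 28 over-lid: n 31 z [57.8 59.5 62.6] gray 176.0
1 66 4 x [-48. -47. -47.] y -17.0 g 115.0
1 72 3 x [-54. -50. -50.] y -8.0 g 74.0
1 78 2 x [-50. -50. -50.] y -16.0 g 73.0
1 84 3 x [-53. -53. -53.] y -5.0 g 61.0
1 90 5 x [-56. -53. -53.] y -16.0 g 83.0
1 96 3 x [-56. -56. -53.] y -15.0 g 94.0
2 66 4 x [-47. -47. -47.] y 40.0 g 106.0
2 72 5 x [-50. -50. -50.] y 40.0 g 62.0
2 84 4 x [-53. -53. -53.] y 41.0 g 55.0
2 90 4 x [-59. -57. -56.] y 47.0 g 72.0
2 96 4 x [-59. -57. -55.] y 46.0 g 77.0
3 66 3 x [47. 47. 47.] y -19.0 g 60.0
3 72 1 x [49. 49. 49.] y -5.0 g 55.0
3 78 6 x [50. 51. 56.] y -14.0 g 56.0
3 84 4 x [53. 53. 59.] y -6.0 g 63.0
3 90 7 x [53. 59. 60.] y -15.0 g 64.0
3 96 1 x [56. 56. 56.] y -16.0 g 59.0
4 66 6 x [44. 46. 48.] y 40.0 g 93.0
4 72 3 x [48. 48. 50.] y 38.0 g 58.0
4 78 6 x [50. 51. 54.] y 44.0 g 49.0
4 84 4 x [53. 55. 59.] y 49.0 g 63.0
4 90 8 x [56. 58. 60.] y 44.0 g 79.0
side [(0.45, [234.0, 209.0], 17)]
top [(0.47, [273.0, 175.0], 47)]
side [[269.0, 194.0], [270.0, 206.0], [235.0, 194.0], [235.0, 206.0], [262.0, 197.0]]
top [[293.0, 205.0], [277.0, 206.0], [289.0, 174.0], [273.0, 175.0], [292.0, 199.0]]
```

```bash
python3 -m creep '[{"jaw":-1,"xyz":[1,-40,40],"angular":[0,0,0]},{"jaw":-1,"xyz":[1,-86,80],"angular":[0,0,0]},{"jaw":-1,"xyz":[1,-86,120],"angular":[0,0,0]},{"jaw":-1,"xyz":[1,-86,150],"angular":[0,0,0]},{"jaw":-1,"xyz":[1,-86,165],"angular":[0,0,0]},{"jaw":-1,"xyz":[1,-86,165],"angular":[0,0,0]},{"jaw":-1,"xyz":[1,-86,165],"angular":[0,0,0]}]'; python3 lf.py
```

```text
clock: 34.78
eef_pos: [436.5, -184.6, 96.3]
tool_rot: [-3.14, -0.001, 1.703]
force: [0.7, -0.3, 0.8]
width: -0.3
gripper_force: 0.0
tcp in loader [-86.8 -14.5  96.3] yaw [-3.140e+00 -1.000e-03  1.703e+00] F [ 0.7 -0.3  0.8] 34.775
```

Now I'll push inward slowly at this height.

```bash
python3 -m creep '[{"jaw":-1,"xyz":[0,10,0],"angular":[0,0,0]},{"jaw":-1,"xyz":[0,20,0],"angular":[0,0,0]},{"jaw":-1,"xyz":[0,30,0],"angular":[0,0,0]},{"jaw":-1,"xyz":[0,38,0],"angular":[0,0,0]},{"jaw":-1,"xyz":[0,45,0],"angular":[0,0,0]},{"jaw":-1,"xyz":[0,45,0],"angular":[0,0,0]}]'; python3 lf.py; python3 clips.py | grep -v "^[234] "
```

```text
clock: 35.52
eef_pos: [481.6, -178.3, 96.0]
tool_rot: [-3.141, -0.001, 1.704]
force: [-0.2, -0.3, -0.4]
width: -0.0
gripper_force: 0.0
tcp in loader [-41.2 -14.4  96. ] yaw [-3.141e+00 -1.000e-03  1.704e+00] F [-0.2 -0.3 -0.4] 35.525
clip 1 upright px 17 over-lid: n 27 z [56.3 58.3 60.9] gray 179.0
clip 2 upright px 21 over-lid: n 27 z [55.6 59.  62. ] gray 177.0
clip 3 upright px 27 over-lid: n 33 z [55.7 58.7 61. ] gray 179.0
clip 4 upright px 28 over-lid: n 31 z [56.2 58.3 61.3] gray 179.0
1 66 5 x [-48. -47. -47.] y -16.0 g 88.0
1 72 3 x [-50. -50. -50.] y -14.0 g 60.0
1 78 1 x [-50. -50. -50.] y -16.0 g 52.0
1 84 3 x [-53. -53. -53.] y -15.0 g 57.0
1 90 7 x [-56. -56. -53.] y -13.0 g 64.0
1 96 1 x [-40. -40. -40.] y -5.0 g 106.0
```

```bash
python3 - <<'E'
from h import *
p=np.load("loader.npy")
im,d=viewer.get_image("side"); P=cloud("side",d); q=place((P-[p[0],p[1],0]).reshape(-1,3),0,0,-p[2]); g=im.mean(-1).ravel()
m=(d.ravel()>0)&(abs(q[:,0]+41)<25)&(abs(q[:,1]+14)<30)&(q[:,2]>63)&(q[:,2]<170)
v=q[m]; o=np.argsort(v[:,2])
for i in o[::max(1,len(o)//25)]: print(v[i].round(0),int(g[m][i]),end="; ")
t=proj("side",place([[-41,-14,77]],*p))[0].round().astype(int); print(t)
cv2.imwrite("pics/clip1.png",cv2.resize(im[t[1]-50:t[1]+30,t[0]-60:t[0]+45],None,fx=7,fy=7,interpolation=cv2.INTER_CUBIC)[:,:,::-1])
E
```

```text
[-21. -35.  63.] 176; [-47.  -8.  66.] 86; [-53.  -1.  81.] 78; [-56. -16.  90.] 64; [-37.  -7. 101.] 122; [-40.  -5. 107.] 85; [-55.  -5. 111.] 66; [-36.  -2. 114.] 57; [-49.  -1. 119.] 71; [-36.  -7. 122.] 61; [-33.  -8. 125.] 27; [-55.  -9. 129.] 58; [-48.  -3. 134.] 72; [-42.  -3. 138.] 33; [-57.  -5. 141.] 70; [-48.  -3. 142.] 15; [-48.  -4. 145.] 15; [-23. -11. 146.] 19; [-51.  -0. 148.] 21; [-54.   1. 150.] 26; [-19. -20. 151.] 15; [-19.  -3. 153.] 17; [-16.  -2. 154.] 21; [-38.  -1. 156.] 32; [-38.   3. 162.] 46; [-47.   6. 166.] 23; [-31.   6. 169.] 16; [265 195]
```

View pics/clip1.png

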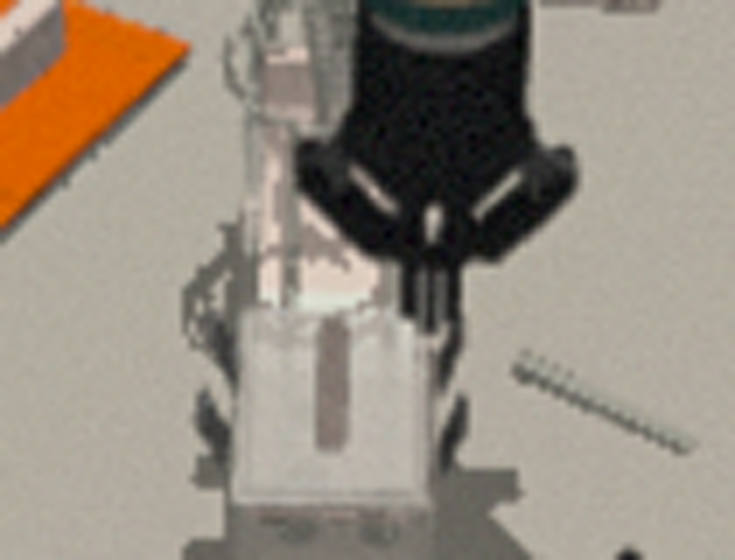

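The picture shows the closed fingertips ending at about crop (430,330). That is roughly 95 mm above the floor, so shut fingers reach only about as low as the TCP and passed over the clip. I'll redo the push with the TCP about 15 mm lower.

```bash
python3 -m creep '[{"jaw":-1,"xyz":[0,0,-12],"angular":[0,0,0]},{"jaw":-1,"xyz":[0,-20,-12],"angular":[0,0,0]},{"jaw":-1,"xyz":[0,-45,-12],"angular":[0,0,0]},{"jaw":-1,"xyz":[0,-45,0],"angular":[0,0,0]},{"jaw":-1,"xyz":[0,-45,14],"angular":[0,0,0]},{"jaw":-1,"xyz":[0,-45,14],"angular":[0,0,0]},{"jaw":-1,"xyz":[0,-35,14],"angular":[0,0,0]},{"jaw":-1,"xyz":[0,-25,14],"angular":[0,0,0]},{"jaw":-1,"xyz":[0,-15,14],"angular":[0,0,0]},{"jaw":-1,"xyz":[0,-5,14],"angular":[0,0,0]},{"jaw":-1,"xyz":[0,0,14],"angular":[0,0,0]},{"jaw":-1,"xyz":[0,0,14],"angular":[0,0,0]}]'; python3 lf.py; python3 clips.py | grep -v "^[234] "
```

```text
clock: 37.12
eef_pos: [481.6, -178.3, 82.1]
tool_rot: [-3.141, -0.0, 1.704]
force: [-0.8, -0.4, -0.2]
width: 0.1
gripper_force: 0.0
tcp in loader [-41.2 -14.4  82.1] yaw [-3.141 -0.     1.704] F [-0.8 -0.4 -0.2] 37.125
clip 1 upright px 12 over-lid: n 31 z [56.3 60.3 89. ] gray 177.0
clip 2 upright px 23 over-lid: n 26 z [57.4 60.4 62.5] gray 178.0
clip 3 upright px 24 over-lid: n 31 z [56.  58.4 61.6] gray 179.0
clip 4 upright px 28 over-lid: n 29 z [56.5 59.8 61.5] gray 178.0
1 66 4 x [-51. -49. -44.] y -11.0 g 80.0
1 72 5 x [-47. -44. -41.] y -13.0 g 59.0
1 78 3 x [-41. -37. -37.] y -9.0 g 65.0
1 84 2 x [-34. -32. -31.] y -9.0 g 59.0
1 90 5 x [-50. -37. -34.] y -7.0 g 64.0
1 96 7 x [-53. -40. -30.] y -6.0 g 54.0
```

```bash
python3 -m creep '[{"jaw":-1,"xyz":[0,4,2],"angular":[0,0,0]},{"jaw":-1,"xyz":[0,7,5],"angular":[0,0,0]},{"jaw":-1,"xyz":[0,9,8],"angular":[0,0,0]},{"jaw":-1,"xyz":[0,10,11],"angular":[0,0,0]},{"jaw":-1,"xyz":[0,10,13],"angular":[0,0,0]},{"jaw":-1,"xyz":[0,10,15],"angular":[0,0,0]},{"jaw":-1,"xyz":[0,10,16],"angular":[0,0,0]},{"jaw":-1,"xyz":[0,10,16],"angular":[0,0,0]}]'; python3 lf.py; python3 clips.py | grep -v "^[234] "
```

```text
clock: 38.17
eef_pos: [490.8, -177.1, 66.0]
tool_rot: [-3.14, -0.001, 1.704]
force: [0.3, 0.2, 0.3]
width: 0.0
gripper_force: 0.0
tcp in loader [-31.9 -14.4  66. ] yaw [-3.140e+00 -1.000e-03  1.704e+00] F [0.3 0.2 0.3] 38.175
clip 1 upright px 2 over-lid: n 28 z [62.4 80.9 95.2] gray 60.0
clip 2 upright px 24 over-lid: n 30 z [56.8 59.1 62.8] gray 178.0
clip 3 upright px 23 over-lid: n 28 z [56.6 59.5 62.4] gray 179.0
clip 4 upright px 26 over-lid: n 29 z [56.5 59.2 61.3] gray 178.0
1 66 11 x [-51. -47. -21.] y -14.0 g 72.0
1 72 2 x [-41. -33. -25.] y -9.0 g 50.0
1 78 7 x [-41. -31. -21.] y -6.0 g 56.0
1 84 6 x [-44. -28. -21.] y -6.0 g 50.0
1 90 8 x [-43. -29. -21.] y -7.0 g 55.0
1 96 6 x [-46. -42. -21.] y -8.0 g 67.0
```

```bash
python3 -m creep '[{"jaw":-1,"xyz":[0,0,1],"angular":[0,0,0]},{"jaw":-1,"xyz":[0,0,2],"angular":[0,0,0]},{"jaw":-1,"xyz":[0,0,2.5],"angular":[0,0,0]},{"jaw":-1,"xyz":[0,0,2.5],"angular":[0,0,0]}]'; python3 lf.py
```

```text
clock: 38.72
eef_pos: [491.1, -177.1, 63.6]
tool_rot: [-3.141, -0.001, 1.704]
force: [-0.5, 0.3, 1.9]
width: -0.2
gripper_force: 0.7
tcp in loader [-31.7 -14.4  63.6] yaw [-3.141e+00 -1.000e-03  1.704e+00] F [-0.5  0.3  1.9] 38.725
```

```bash
python3 -m creep '[{"jaw":-1,"xyz":[0,0,1],"angular":[0,0,0]},{"jaw":-1,"xyz":[0,0,2],"angular":[0,0,0]},{"jaw":-1,"xyz":[0,0,2],"angular":[0,0,0]}]'; python3 lf.py;  python3 -m creep '[{"jaw":-1,"xyz":[0,0,-15],"angular":[0,0,0]},{"jaw":-1,"xyz":[0,0,-40],"angular":[0,0,0]},{"jaw":-1,"xyz":[0,0,-62],"angular":[0,0,0]},{"jaw":-1,"xyz":[0,-50,-62],"angular":[0,0,0]},{"jaw":-1,"xyz":[0,-50,-62],"angular":[0,0,0]}]'; python3 lf.py; python3 clips.py | grep -v "^[34] "
```

```text
clock: 39.1
eef_pos: [491.1, -177.1, 63.3]
tool_rot: [-3.142, -0.001, 1.704]
force: [-2.8, 1.6, 18.6]
width: -0.2
gripper_force: 9.3
tcp in loader [-31.6 -14.5  63.3] yaw [-3.142e+00 -1.000e-03  1.704e+00] F [-2.8  1.6 18.6] 39.1
clock: 39.72
eef_pos: [437.1, -184.0, 123.9]
tool_rot: [-3.136, -0.002, 1.7]
force: [0.6, 0.3, -0.2]
width: -0.0
gripper_force: 0.0
tcp in loader [-86.1 -14.  123.9] yaw [-3.136e+00 -2.000e-03  1.700e+00] F [ 0.6  0.3 -0.2] 39.725
clip 1 upright px 0 over-lid: n 23 z [62.3 64.6 67.2] gray 55.0
clip 2 upright px 22 over-lid: n 31 z [56.6 59.4 63.8] gray 179.0
clip 3 upright px 27 over-lid: n 26 z [56.1 59.1 60.5] gray 178.0
clip 4 upright px 27 over-lid: n 30 z [56.7 59.8 62.5] gray 178.0
1 66 31 x [-51. -35. -21.] y -13.0 g 72.0
1 72 1 x [-31. -31. -31.] y -13.0 g 47.0
2 66 3 x [-47. -47. -47.] y 41.0 g 95.0
2 72 2 x [-50. -50. -50.] y 40.0 g 55.0
2 78 2 x [-53. -51. -50.] y 46.0 g 46.0
2 84 4 x [-56. -53. -53.] y 45.0 g 54.0
2 90 6 x [-59. -56. -56.] y 39.0 g 73.0
2 96 3 x [-59. -59. -56.] y 49.0 g 77.0
```

Clip1 is flat. Clip2 gets the same motion.

```bash
python3 -m creep '[{"jaw":-1,"xyz":[56,0,0],"angular":[0,0,0.004]},{"jaw":-1,"xyz":[56,0,20],"angular":[0,0,0]},{"jaw":-1,"xyz":[56,0,42],"angular":[0,0,0]},{"jaw":-1,"xyz":[56,0,42],"angular":[0,0,0]},{"jaw":-1,"xyz":[56,10,42],"angular":[0,0,0]},{"jaw":-1,"xyz":[56,20,42],"angular":[0,0,0]},{"jaw":-1,"xyz":[56,30,42],"angular":[0,0,0]},{"jaw":-1,"xyz":[56,40,42],"angular":[0,0,0]},{"jaw":-1,"xyz":[56,45,42],"angular":[0,0,0]},{"jaw":-1,"xyz":[56,49,44],"angular":[0,0,0]},{"jaw":-1,"xyz":[56,52,47],"angular":[0,0,0]},{"jaw":-1,"xyz":[56,54,50],"angular":[0,0,0]}]'; python3 lf.py; python3 -m creep '[{"jaw":-1,"xyz":[0,1,3],"angular":[0,0,0]},{"jaw":-1,"xyz":[0,1,6],"angular":[0,0,0]},{"jaw":-1,"xyz":[0,1,8],"angular":[0,0,0]},{"jaw":-1,"xyz":[0,1,8],"angular":[0,0,0]}]'; python3 lf.py
```

```text
clock: 41.28
eef_pos: [487.5, -121.1, 73.3]
tool_rot: [-3.14, -0.001, 1.704]
force: [-0.6, -0.3, 1.6]
width: -0.1
gripper_force: 0.2
tcp in loader [-27.6  41.5  73.3] yaw [-3.140e+00 -1.000e-03  1.704e+00] F [-0.6 -0.3  1.6] 41.275
clock: 41.78
eef_pos: [488.3, -120.9, 65.4]
tool_rot: [-3.14, -0.001, 1.704]
force: [-0.7, 0.7, -0.1]
width: 0.3
gripper_force: 0.0
tcp in loader [-26.8  41.6  65.4] yaw [-3.140e+00 -1.000e-03  1.704e+00] F [-0.7  0.7 -0.1] 41.775
```

```bash
python3 -m creep '[{"jaw":-1,"xyz":[0,0,2],"angular":[0,0,0]},{"jaw":-1,"xyz":[0,0,3.5],"angular":[0,0,0]},{"jaw":-1,"xyz":[0,0,4],"angular":[0,0,0]},{"jaw":-1,"xyz":[0,0,4],"angular":[0,0,0]}]'; python3 lf.py;  python3 -m creep '[{"jaw":-1,"xyz":[0,0,-15],"angular":[0,0,0]},{"jaw":-1,"xyz":[0,0,-50],"angular":[0,0,0]},{"jaw":-1,"xyz":[0,10,-70],"angular":[0,0,0]},{"jaw":-1,"xyz":[0,60,-70],"angular":[0,0,0]},{"jaw":-1,"xyz":[0,113,-70],"angular":[0,0,0]},{"jaw":-1,"xyz":[0,113,-70],"angular":[0,0,0]},{"jaw":-1,"xyz":[0,113,-70],"angular":[0,0,0]},{"jaw":-1,"xyz":[0,113,-70],"angular":[0,0,0]}]'; python3 lf.py; python3 clips.py | grep -v "^[134] "
```

```text
clock: 42.28
eef_pos: [488.6, -120.9, 63.1]
tool_rot: [-3.141, -0.001, 1.703]
force: [-1.9, 0.6, 16.7]
width: 0.1
gripper_force: 8.3
tcp in loader [-26.6  41.5  63.1] yaw [-3.141e+00 -1.000e-03  1.703e+00] F [-1.9  0.6 16.7] 42.275
clock: 43.28
eef_pos: [599.1, -106.5, 131.5]
tool_rot: [-3.139, -0.001, 1.702]
force: [-0.3, 0.1, 0.3]
width: 0.1
gripper_force: 0.0
tcp in loader [ 84.9  40.9 131.5] yaw [-3.139e+00 -1.000e-03  1.702e+00] F [-0.3  0.1  0.3] 43.275
clip 1 upright px 0 over-lid: n 33 z [56.7 63.9 66.7] gray 95.0
clip 2 upright px 0 over-lid: n 26 z [60.2 65.  66.5] gray 97.0
clip 3 upright px 24 over-lid: n 31 z [57.1 59.1 62.1] gray 182.0
clip 4 upright px 26 over-lid: n 28 z [57.5 59.1 61.8] gray 182.0
2 66 29 x [-47. -35. -22.] y 42.0 g 100.0
2 72 1 x [-47. -47. -47.] y 43.0 g 102.0
```

Clip2 is flat. Next is clip4 (+x side, y = 42), pushing in −x.

```bash
python3 -m creep '[{"jaw":-1,"xyz":[1,0,25],"angular":[0,0,0]},{"jaw":-1,"xyz":[1,0,49],"angular":[0,0,0]},{"jaw":-1,"xyz":[1,0,49],"angular":[0,0,0]},{"jaw":-1,"xyz":[1,-10,49],"angular":[0,0,0]},{"jaw":-1,"xyz":[1,-20,49],"angular":[0,0,0]},{"jaw":-1,"xyz":[1,-30,49],"angular":[0,0,0]},{"jaw":-1,"xyz":[1,-40,49],"angular":[0,0,0]},{"jaw":-1,"xyz":[1,-45,49],"angular":[0,0,0]},{"jaw":-1,"xyz":[1,-49,51],"angular":[0,0,0]},{"jaw":-1,"xyz":[1,-52,54],"angular":[0,0,0]},{"jaw":-1,"xyz":[1,-55,57],"angular":[0,0,0]},{"jaw":-1,"xyz":[1,-56,60],"angular":[0,0,0]}]'; python3 lf.py; python3 -m creep '[{"jaw":-1,"xyz":[0,0,2],"angular":[0,0,0]},{"jaw":-1,"xyz":[0,0,4],"angular":[0,0,0]},{"jaw":-1,"xyz":[0,0,6],"angular":[0,0,0]},{"jaw":-1,"xyz":[0,0,6],"angular":[0,0,0]}]'; python3 lf.py
```

```text
clock: 44.82
eef_pos: [544.4, -112.3, 71.0]
tool_rot: [-3.139, -0.001, 1.704]
force: [-1.0, -0.2, 1.6]
width: -0.0
gripper_force: 0.3
tcp in loader [29.9 42.5 71. ] yaw [-3.139e+00 -1.000e-03  1.704e+00] F [-1.  -0.2  1.6] 44.825
clock: 45.32
eef_pos: [544.9, -112.3, 65.4]
tool_rot: [-3.14, -0.001, 1.704]
force: [-0.5, 0.3, 0.3]
width: -0.2
gripper_force: 0.0
tcp in loader [30.4 42.5 65.4] yaw [-3.140e+00 -1.000e-03  1.704e+00] F [-0.5  0.3  0.3] 45.325
```

```bash
python3 -m creep '[{"jaw":-1,"xyz":[0,0,2],"angular":[0,0,0]},{"jaw":-1,"xyz":[0,0,3.5],"angular":[0,0,0]},{"jaw":-1,"xyz":[0,0,4],"angular":[0,0,0]},{"jaw":-1,"xyz":[0,0,4],"angular":[0,0,0]}]'; python3 lf.py;  python3 -m creep '[{"jaw":-1,"xyz":[0,0,-15],"angular":[0,0,0]},{"jaw":-1,"xyz":[0,0,-50],"angular":[0,0,0]},{"jaw":-1,"xyz":[0,10,-70],"angular":[0,0,0]},{"jaw":-1,"xyz":[-20,56,-70],"angular":[0,0,0]},{"jaw":-1,"xyz":[-57,56,-70],"angular":[0,0,0]},{"jaw":-1,"xyz":[-57,56,-70],"angular":[0,0,0]},{"jaw":-1,"xyz":[-57,56,-70],"angular":[0,0,0]}]'; python3 lf.py; python3 clips.py | grep clip
```

```text
clock: 45.82
eef_pos: [545.1, -112.4, 63.3]
tool_rot: [3.142, -0.001, 1.703]
force: [-3.2, 2.0, 17.0]
width: -0.2
gripper_force: 8.2
tcp in loader [30.6 42.4 63.3] yaw [ 3.142e+00 -1.000e-03  1.703e+00] F [-3.2  2.  17. ] 45.825
clock: 46.7
eef_pos: [607.6, -161.1, 131.4]
tool_rot: [-3.14, -0.001, 1.703]
force: [0.1, 0.0, -1.3]
width: 0.0
gripper_force: 0.0
tcp in loader [ 86.  -14.3 131.4] yaw [-3.140e+00 -1.000e-03  1.703e+00] F [ 0.1  0.  -1.3] 46.7
clip 1 upright px 0 over-lid: n 30 z [58.2 64.  66.4] gray 95.0
clip 2 upright px 0 over-lid: n 29 z [62.5 64.3 66.8] gray 96.0
clip 3 upright px 25 over-lid: n 29 z [56.8 59.3 61.9] gray 181.0
clip 4 upright px 0 over-lid: n 33 z [62.2 64.7 67.9] gray 57.0
```

```bash
python3 -m creep '[{"jaw":-1,"xyz":[0,0,25],"angular":[0,0,0]},{"jaw":-1,"xyz":[0,0,49],"angular":[0,0,0]},{"jaw":-1,"xyz":[0,0,49],"angular":[0,0,0]},{"jaw":-1,"xyz":[0,-10,49],"angular":[0,0,0]},{"jaw":-1,"xyz":[0,-20,49],"angular":[0,0,0]},{"jaw":-1,"xyz":[0,-30,49],"angular":[0,0,0]},{"jaw":-1,"xyz":[0,-40,49],"angular":[0,0,0]},{"jaw":-1,"xyz":[0,-45,49],"angular":[0,0,0]},{"jaw":-1,"xyz":[0,-49,51],"angular":[0,0,0]},{"jaw":-1,"xyz":[0,-52,54],"angular":[0,0,0]},{"jaw":-1,"xyz":[0,-55,57],"angular":[0,0,0]},{"jaw":-1,"xyz":[0,-56,60],"angular":[0,0,0]}]'; python3 lf.py; python3 -m creep '[{"jaw":-1,"xyz":[0,0,2],"angular":[0,0,0]},{"jaw":-1,"xyz":[0,0,4],"angular":[0,0,0]},{"jaw":-1,"xyz":[0,0,6],"angular":[0,0,0]},{"jaw":-1,"xyz":[0,0,6],"angular":[0,0,0]}]'; python3 lf.py
```

```text
clock: 48.25
eef_pos: [552.0, -168.9, 71.0]
tool_rot: [-3.14, -0.001, 1.704]
force: [-0.3, -0.7, -0.2]
width: 0.0
gripper_force: 0.3
tcp in loader [ 29.8 -14.5  71. ] yaw [-3.140e+00 -1.000e-03  1.704e+00] F [-0.3 -0.7 -0.2] 48.25
clock: 48.75
eef_pos: [552.4, -168.8, 65.3]
tool_rot: [-3.14, -0.001, 1.704]
force: [-0.2, -0.5, -0.3]
width: 0.2
gripper_force: 0.0
tcp in loader [ 30.2 -14.5  65.3] yaw [-3.140e+00 -1.000e-03  1.704e+00] F [-0.2 -0.5 -0.3] 48.75
```

```bash
python3 -m creep '[{"jaw":-1,"xyz":[0,0,2],"angular":[0,0,0]},{"jaw":-1,"xyz":[0,0,3.5],"angular":[0,0,0]},{"jaw":-1,"xyz":[0,0,4],"angular":[0,0,0]},{"jaw":-1,"xyz":[0,0,4],"angular":[0,0,0]}]'; python3 lf.py;  python3 -m creep '[{"jaw":-1,"xyz":[0,0,-15],"angular":[0,0,0]},{"jaw":-1,"xyz":[0,0,-50],"angular":[0,0,0]},{"jaw":-1,"xyz":[0,0,-110],"angular":[0,0,0]},{"jaw":-1,"xyz":[0,0,-170],"angular":[0,0,0]},{"jaw":-1,"xyz":[60,-20,-200],"angular":[0,0,0]},{"jaw":-1,"xyz":[120,-40,-200],"angular":[0,0,0]},{"jaw":-1,"xyz":[180,-60,-200],"angular":[0,0,0]},{"jaw":-1,"xyz":[180,-60,-200],"angular":[0,0,0]},{"jaw":-1,"xyz":[180,-60,-200],"angular":[0,0,0]},{"jaw":-1,"xyz":[180,-60,-200],"angular":[0,0,0]}]'; python3 lf.py; python3 clips.py | grep clip; python3 - <<'E'
from h import *
p=np.load("loader.npy")
for n in("side","top"):
    im,d=viewer.get_image(n); P=cloud(n,d); q=place((P-[p[0],p[1],0]).reshape(-1,3),0,0,-p[2])[d.ravel()>0]
    m=q[(abs(abs(q[:,0])-14)<4)&(abs(q[:,1])<55)&(q[:,2]>52)&(q[:,2]<68)]
    A=np.c_[m[:,:2],np.ones(len(m))]; print(n,"lid plane tilt x,y and z:",np.linalg.lstsq(A,m[:,2],rcond=None)[0].round(3))
E
```

```text
clock: 49.25
eef_pos: [552.7, -168.9, 63.3]
tool_rot: [3.142, -0.001, 1.704]
force: [-3.7, 0.8, 16.6]
width: -0.2
gripper_force: 7.8
tcp in loader [ 30.5 -14.7  63.3] yaw [ 3.142e+00 -1.000e-03  1.704e+00] F [-3.7  0.8 16.6] 49.25
clock: 50.5
eef_pos: [470.1, -0.2, 261.9]
tool_rot: [-3.141, 0.0, 1.701]
force: [-0.4, -0.6, 0.8]
width: 0.3
gripper_force: 0.0
tcp in loader [-28.6 163.6 261.9] yaw [-3.141  0.     1.701] F [-0.4 -0.6  0.8] 50.5
clip 1 upright px 0 over-lid: n 30 z [60.5 64.6 66.9] gray 92.0
clip 2 upright px 0 over-lid: n 27 z [61.6 65.7 67.6] gray 93.0
clip 3 upright px 0 over-lid: n 33 z [60.  63.8 66.4] gray 93.0
clip 4 upright px 0 over-lid: n 30 z [61.6 64.3 66.6] gray 92.0
side lid plane tilt x,y and z: [ 4.8000e-02 -5.0000e-03  5.9509e+01]
top lid plane tilt x,y and z: [-3.4000e-02  1.0000e-03  6.0074e+01]
```

All four clips lie flat at 64–66 mm, the lid is level at about 60 mm, and the arm is clear. Handing the job in.

```bash
python3 -c "
from cell import ctrl
print(ctrl.finish_job())"
```

```text
the job is handed in; nothing more can be done
None
```

I handed the job in at about 51 s on the robot's clock: both lens cases lie lids up in the box, the lid is seated, and all four clips are flat; the hand-in gave no verdict.

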